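Clear the stain station, pull out its tray and stand up the toppled bottles

ROBOT

A 6-joint arm with a two-finger parallel gripper is mounted at the origin on the work surface. World frame = base frame: x ahead of the robot, y to its left, z up, the work surface at z = 0. Lengths are in m, angles in rad, forces in N, time in s.
With the tool pointing down it reaches from about 0.35 to 0.975 m from the base axis. Payload 4.9 kg.
Tool frame: the origin (TCP) lies at the very end of the fingers, on their centre line; the grasp point (between the pads) lies 19 mm behind it; z points along the fingers, y is the line along which they close (so a half turn about z gives the same grasp; the last joint's range is limited). The gripper opens to 85 mm and grips with 20 to 120 N. Pads are 22 mm wide; open, the fingers measure 114 mm over their backs; the gripper's body (76 mm by 85 mm) begins 54 mm behind the grasp point. The pads swing forward as they close: fully open they stand 13 mm farther back than shut.
Start: joints at [-1.37, 0.053, 1.613, -0, 1.476, -0.119], TCP at [0.196, -0.593, 0.231] pointing down, gripper open.
Joint ranges: [-3.01, 3.01], [-1.01, 2.22], [0.06, 2.58], [-1.02, 4.17], [0.09, 2.62], [-3.14, 3.14]. Speed limits (rad/s): [2.57, 2.57, 3.14, 3.14, 3.14, 3.14].

INTERFACE

Orientations are given as a unit quaternion [w, x, y, z].
In Python, from plant import manip gives the robot as it stands.
- The arm moves only by the tool send_rows, never from a script. Its argument "increments" is a list of rows, each an object of numbers: "claw": the closure, from -1 (fully open) to 1 (shut); "dx", "dy", "dz": the shift along the tool's x, y, z in units of 0.5 m (1.0 is 0.5 m); "yaw": the turn about the tool's z in units of 1.5 rad (1.0 is 1.5 rad). A call has 1 to 20 rows; each row is the pose to reach, as a shift and turn from the pose commanded when the call began, along the tool's axes at that moment; what a row does not reach only later rows make up. A row lasts 1/8 s, in which the tool goes at most 62.5 mm and 10.7 degrees, less where a joint would pass 70% of its speed; a pose out of reach is approached as far as the arm can. A call with a number of a shift or a turn outside -1 to 1 is refused whole. A call with a gripper value outside its range is refused whole. The fingers move at their own pace and stop on an object; the grip force is fixed at half the most. Time passes only in rows, so rows that repeat a pose let the fingers close. It gives the time, the measured TCP pose, the force, the opening and the grip force at its end, in the units of the state.
- manip.state(): the state, without advancing time (a new reading comes with each control period).
- manip.grab_frame(name): name is "scene" or "top"; returns the picture (400x640x3 uint8, red, green, blue); there is no depth.
- manip.camera_params(name): a dict with "camera_matrix" (3x3 intrinsics, pixels), "k1" (the pictures are not rectified: a ray, as slopes to the right and down, at radius r is drawn at 1 + k1 r^2 times it, then the intrinsics apply), "extrinsics" (4x4, takes a point from world to camera coordinates). Camera axes: x right, y down, z forward; pixel columns grow to the right and rows downward; lengths in m; the calibration is good to about 2 mm. A picture is of the moment at which its call begins. camera_params takes no time and is no camera call.
- manip.job_done(): hands the job in; it is judged then, once.
The state is a dict: "time": time; "joint_pos": joint angles; "joint_vel": joint speeds; "joint_efforts": joint torques, N m; "tool_pos": TCP position; "tool_rot": TCP orientation; "contact_force": force on the tool from outside, world axes, zero at the start; "ft_torque": the same for the moment, N m; "gripper_width": opening from 0.0 (shut) to 1.0 (fully open); "grasp_force": force on a finger pad.
Only numpy, scipy, OpenCV 4.12 (cv2) and the standard library are available. Lean on these libraries where they do the work, as an engineer would, in place of code of your own. Each camera call takes 0.05 s, during which the arm holds its last target. There are 200 camera calls.

TASK

Get the staining bench ready: first move the two plaster models from in front of the station onto the cork pad, right way up. Then pull the station's sprung tray right out to its stop, and stand every toppled liquid bottle upright on it, leaving the tray fully out. Do not knock over or shift the stain jars and the palette.

Things in the scene. Friction and masses are not known exactly. Their poses are not given: they have to be found in the camera images.
- bottle_1: square white plastic liquid bottle with a blue round cap, toppled on the bench mat: body 36 x 36 mm and 62 mm long, then a cap 20 mm across, 88 mm long in all, about 90 g. Origin on its axis, halfway (44 mm above the underside when it stands); +z runs along the bottle from underside to cap (horizontal while it lies, up when it stands). May be absent.
- bottle_2: square white plastic liquid bottle with a blue round cap, toppled on the bench mat: body 36 x 36 mm and 62 mm long, then a cap 20 mm across, 88 mm long in all, about 90 g. Origin on its axis, halfway (44 mm above the underside when it stands); +z runs along the bottle from underside to cap (horizontal while it lies, up when it stands). May be absent.
- bottle_3: square white plastic liquid bottle with a blue round cap, toppled on the bench mat: body 36 x 36 mm and 62 mm long, then a cap 20 mm across, 88 mm long in all, about 90 g. Origin on its axis, halfway (44 mm above the underside when it stands); +z runs along the bottle from underside to cap (horizontal while it lies, up when it stands). May be absent.
- bottle_4: square white plastic liquid bottle with a blue round cap, toppled on the bench mat: body 36 x 36 mm and 62 mm long, then a cap 20 mm across, 88 mm long in all, about 90 g. Origin on its axis, halfway (44 mm above the underside when it stands); +z runs along the bottle from underside to cap (horizontal while it lies, up when it stands). May be absent.
- model_a: pale yellow plaster dental model (D-shaped in plan, row of teeth on top): 65 mm along its x (from x=-33 to +32 mm, the round end at -x) and 50 mm wide along its y, flat base 24 mm high, 31 mm with its teeth, about 110 g. Origin at the centre of its underside, +z up. At the start it stands on the mat in front of the closed tray, in its way.
- model_b: pale yellow plaster dental model (D-shaped in plan, row of teeth on top): 65 mm along its x (from x=-33 to +32 mm, the round end at -x) and 50 mm wide along its y, flat base 24 mm high, 31 mm with its teeth, about 110 g. Origin at the centre of its underside, +z up. At the start it stands on the mat in front of the closed tray, in its way.
- pad: cork pad lying on the mat, 110 mm (its x) by 170 mm (its y), 4 mm thick; its top is 6 mm above the table. Origin at the centre of its underside, +z up. At the left or the right of the bench.
- station: fixed low housing of the stain station, white top with a row of jars along its far side, 160 mm (its x) by 340 mm (its y), 51 mm high (jars to 83 mm). Origin at the centre of its underside; its front face is at x=-80 mm and faces the robot; the tray slides out of it towards its -x, between x=-80 and -180 mm, its handle going on to x=-235 mm.
- tray (a joint): the shallow sprung pull-out tray of the station: 0 is shut, 0.10 m is out at its stop. A light spring draws it inwards, but the runners' drag (about 7 N) holds it where it is left; pulling it takes 7 to 11 N.
- tray_floor (a point): on the upper face of the tray's floor (12 mm above the table), at the middle of the part that shows when the tray is out; moves with the tray; axes as the station's. The showing floor runs 47 mm to the front panel (-x), 50 mm to the housing (+x, when fully out) and 145 mm to each side. Side lips rise 5 mm, the front panel 13 mm above the floor.
- tray_handle (a point): centre of the tray's handle: a steel bar 70 mm long along the station's y, 10 mm thick along x, 14 mm high, on two stems at +-28 mm; the bar stands 40 mm clear in front of the tray's front panel, its centre 26 mm above the table; moves with the tray.
- jar_1: small round clear jar of stain with a white lid, 36 mm across, 29 mm high, origin at the centre of its underside. A bystander: leave it where it is.
- jar_2: small round clear jar of stain with a white lid, 36 mm across, 29 mm high, origin at the centre of its underside. A bystander: leave it where it is.
- jar_3: small round clear jar of stain with a white lid, 36 mm across, 29 mm high, origin at the centre of its underside. A bystander: leave it where it is.
- jar_4: small round clear jar of stain with a white lid, 36 mm across, 29 mm high, origin at the centre of its underside. A bystander: leave it where it is.
- palette: white palette with six wells, 60 x 90 x 10 mm, lying on the white ceramic mixing slab (110 x 170 x 6 mm) on the other side of the bench from the cork pad. Origin at the centre of its underside. A bystander.
Not all that is in view belongs to the job. Leave any black look-alike of the bottle_4 alone.

How it is judged:
On the way, in this order (a step that is already met when the one before it is completed fails the run):
1. both plaster models stand on the cork pad, let go (x of model_a in the frame of pad between -0.055 and 0.055 m and y of model_a in the frame of pad between -0.085 and 0.085 m and z of model_a in the frame of pad between 0.001 and 0.009 m and angle between each of model_a, model_b's own z axis and vertical below 0.15 rad and linear speed of each of model_a, model_b below 0.03 m/s and contact force between the fingers and model_a below 0.3 N and x of model_b in the frame of pad between -0.055 and 0.055 m and y of model_b in the frame of pad between -0.085 and 0.085 m and z of model_b in the frame of pad between 0.001 and 0.009 m and contact force between the fingers and model_b below 0.3 N), for 0.2 s.
2. the tray is out at its stop (all of step 1 and value of joint tray above 0.094 m), for 0.2 s.
At the end, for the whole second after the job is handed in: Both models rest flat and right way up with their centres over the cork pad; the tray is out at its stop (within 8 mm); every bottle present stands upright (within 0.1 rad) on the floor of the tray, at rest (all of step 1 and value of joint tray above 0.092 m and x of bottle_1 in the frame of tray_floor between -0.05 and 0.05 m and y of bottle_1 in the frame of tray_floor between -0.15 and 0.15 m and z of bottle_1 in the frame of tray_floor between 0.038 and 0.05 m and angle between each of bottle_1, bottle_2, bottle_3, bottle_4's own z axis and vertical below 0.1 rad and linear speed of each of bottle_1, bottle_2, bottle_3, bottle_4 below 0.03 m/s and x of bottle_2 in the frame of tray_floor between -0.05 and 0.05 m and y of bottle_2 in the frame of tray_floor between -0.15 and 0.15 m and z of bottle_2 in the frame of tray_floor between 0.038 and 0.05 m and x of bottle_3 in the frame of tray_floor between -0.05 and 0.05 m and y of bottle_3 in the frame of tray_floor between -0.15 and 0.15 m and z of bottle_3 in the frame of tray_floor between 0.038 and 0.05 m and x of bottle_4 in the frame of tray_floor between -0.05 and 0.05 m and y of bottle_4 in the frame of tray_floor between -0.15 and 0.15 m and z of bottle_4 in the frame of tray_floor between 0.038 and 0.05 m); the robot touches nothing.
It fails at once if a stain jar is knocked over (angle between any of jar_1, jar_2, jar_3, jar_4's own z axis and vertical above 0.6 rad).
It fails at once if a bystander (jar or palette) is shifted by more than 60 mm (distance of any of jar_1, jar_2, jar_3, jar_4, palette from where it was at the start of the episode above 0.06 m).
It fails at once if the tray is pulled out (over 30 mm) while a plaster model still stands in its way (value of joint tray above 0.03 m and ((x of model_a in the frame of station between -0.19 and 0.08 m and y of model_a in the frame of station between -0.165 and 0.165 m) or (x of model_b in the frame of station between -0.19 and 0.08 m and y of model_b in the frame of station between -0.165 and 0.165 m))).
Of bottle_1, bottle_2, bottle_3, bottle_4 only 3 to 4 are there at a start; the rules pass over those that are not, and their reading is None.
At some moment in a run one of bottle_1, bottle_2, bottle_3, bottle_4 may be knocked a few centimetres aside while the robot is not near it.
Once in a run the grip may slacken for a moment while it holds something.
It also fails if it takes over 210 s, if anything falls off the work surface, if the arm or the gripper's body presses on something with over 40 N, if the wrist force passes 120 N, or if a joint passes its speed limit or range.

## Working session

There is one attempt and no reset: what is moved stays moved. The work goes in short steps, Python scripts to look and compute and a tool call to move; the robot and the scene stay as the last step left them, time stands still between calls to the robot, and variables do not carry over. Pictures are saved under pics/ and viewed, at most 14 in all, crops included, and the job is handed in when it is done.

Besides the shell and the picture viewer there is one more tool, called after ">>>" by a JSON object that holds its "method" and its "body". send_rows: Moves the arm, as the interface text tells. Shifts and turns lie within -1 to 1; 1 stands for 0.5 m of shift or 1.5 rad of turn. Its arguments: {"type":"object","properties":{"increments":{"type":"array","items":{"type":"object","properties":{"claw":{"type":"number"},"dx":{"type":"number"},"dy":{"type":"number"},"dz":{"type":"number"},"yaw":{"type":"number"}}}}},"required":["increments"]}

```bash
mkdir -p pics; cat > h.py <<'E'
import numpy as np, cv2
from plant import manip
def snap(n,f=None):
    im=np.asarray(manip.grab_frame(n)); 
    if f: cv2.imwrite('pics/'+f,im[:,:,::-1])
    return im
def ray(n,uv):
    p=manip.camera_params(n);K=np.array(p['camera_matrix']);E=np.array(p['extrinsics'])
    uv=np.asarray(uv,float).reshape(-1,2)
    d=np.c_[(uv[:,0]-K[0,2])/K[0,0],(uv[:,1]-K[1,2])/K[1,1]]
    s=d.copy()
    for _ in range(20): s=d/(1+p['k1']*(s**2).sum(1,keepdims=True))
    R=E[:3,:3];t=E[:3,3]
    return -R.T@t, np.c_[s,np.ones(len(s))]@R
def plane(n,uv,z):
    c,d=ray(n,uv); return c+d*((z-c[2])/d[:,2])[:,None]
def proj(n,P):
    p=manip.camera_params(n);K=np.array(p['camera_matrix']);E=np.array(p['extrinsics'])
    q=np.asarray(P,float).reshape(-1,3)@E[:3,:3].T+E[:3,3]; s=q[:,:2]/q[:,2:]
    s=s*(1+p['k1']*(s**2).sum(1,keepdims=True)); return s*[K[0,0],K[1,1]]+[K[0,2],K[1,2]]
E
python3 - <<'E'
from h import *
snap('scene','s0.png');snap('top','t0.png')
print(manip.state())
for n in('scene','top'):
    p=manip.camera_params(n);print(p, ray(n,[320,200])[0])
E
```

```text
{'time': 0.1, 'joint_pos': array([-1.36997493e+00,  5.33173234e-02,  1.61413441e+00,  5.70281715e-06,
        1.47601283e+00, -1.18980292e-01]), 'joint_vel': array([-0.00078591, -0.00025684, -0.00276306,  0.00106985,  0.00178823,
        0.00062706]), 'joint_efforts': array([ 1.67298771e-03, -3.94897091e+01, -3.71365678e+01, -5.09522135e-05,
        3.85259773e-03, -1.31397306e-05]), 'tool_pos': array([ 0.19638807, -0.59275653,  0.23018286]), 'tool_rot': array([-9.35286566e-04,  9.87242687e-01,  1.59219979e-01, -3.54530858e-05]), 'contact_force': array([ 0.44642349,  0.17732625, -0.13918142]), 'ft_torque': array([ 0.01350479, -0.07844204,  0.03988427]), 'grasp_force': 0.0, 'gripper_width': 0.9994946068411293}
{'camera_matrix': array([[371.66539195,   0.        , 321.49626107],
       [  0.        , 371.66539195, 191.68340218],
       [  0.        ,   0.        ,   1.        ]]), 'k1': -0.055192633507106945, 'extrinsics': array([[-0.22570881,  0.97412191, -0.01191812,  0.12528579],
       [ 0.78352464,  0.17424936, -0.59642794, -0.45009135],
       [-0.5789168 , -0.14395718, -0.80257814,  1.33248663],
       [ 0.        ,  0.        ,  0.        ,  1.        ]])} [1.15233467 0.14820552 0.80247075]
{'camera_matrix': array([[372.11224266,   0.        , 317.15179575],
       [  0.        , 372.11224266, 199.84702111],
       [  0.        ,   0.        ,   1.        ]]), 'k1': -0.022348917215092093, 'extrinsics': array([[ 0.00280988, -0.99986385,  0.01625981,  0.01726003],
       [-0.98104505, -0.00590678, -0.19368975,  0.57985352],
       [ 0.19375943, -0.01540736, -0.98092808,  0.76456972],
       [ 0.        ,  0.        ,  0.        ,  1.        ]])} [0.42067133 0.03246275 0.86201895]
```

View pics/t0.png

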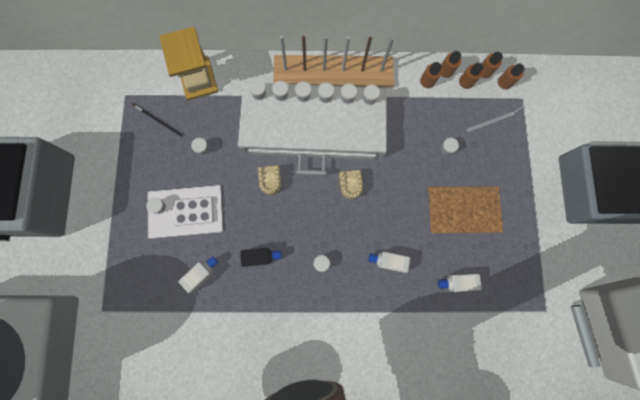

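View pics/s0.png

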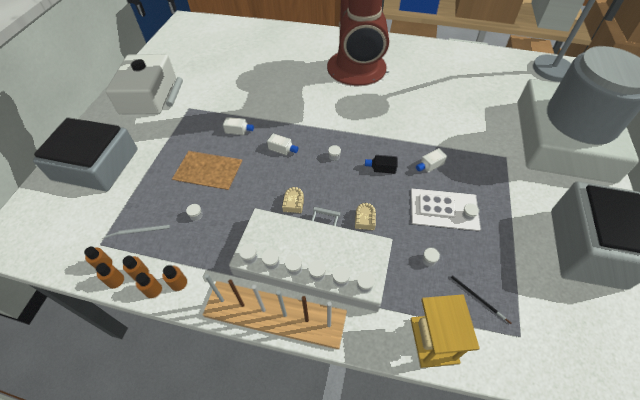

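The top view shows 3 white bottles at (197,275), (391,262) and (462,283). The black look-alike is at (258,257), the models are at (269,180) and (350,184), and the pad is at (465,210). The station handle is at (313,165), and the jars are at (199,145), (451,145), (321,263) and (157,205).

```bash
cat >> h.py <<'E'
def blobs(m,amin=30):
    n,l,s,c=cv2.connectedComponentsWithStats(m.astype(np.uint8)); return [(l==i) for i in range(1,n) if s[i,4]>=amin]
def rect(n,b,z):
    """min-area rect on plane z: centre, sizes, angle of long side"""
    c=max(cv2.findContours(b.astype(np.uint8),cv2.RETR_EXTERNAL,cv2.CHAIN_APPROX_NONE)[0],key=len).reshape(-1,2)
    P=plane(n,c,z)[:,:2]; (ctr,(w,h),a)=cv2.minAreaRect((P*1000).astype(np.float32))
    if w<h: w,h,a=h,w,a+90
    return np.round(ctr,1),round(w,1),round(h,1),round(a%180,1)
E
python3 - <<'E'
from h import *
t=snap('top');hsv=cv2.cvtColor(t,cv2.COLOR_RGB2HSV);H,S,V=[hsv[...,i].astype(int) for i in range(3)]
box=np.zeros(H.shape,bool);box[100:308,112:535]=1
print('HSV model',hsv[190,270],hsv[184,350],'pad',hsv[210,465],'mat',hsv[230,350],'bot',hsv[275,195],hsv[262,395],'cap',hsv[262,212])
blue=box&(H>105)&(H<125)&(S>150)
for b in blobs(blue,8): print('cap',rect('top',b,.02),b.sum(),np.argwhere(b).mean(0)[::-1])
wh=box&(V>150)&(S<50)
for b in blobs(wh,50): print('white',rect('top',b,.036),b.sum(),np.argwhere(b).mean(0)[::-1].round())
y=box&(H>15)&(H<35)&(S>50)&(V>110)
for b in blobs(y,50): print('yel',rect('top',b,.026),b.sum(),np.argwhere(b).mean(0)[::-1].round())
p=box&(H>5)&(H<22)&(S>80)
for b in blobs(p,400): print('pad',rect('top',b,.006),b.sum(),np.argwhere(b).mean(0)[::-1].round())
cv2.imwrite('pics/c1.png',cv2.resize(t[80:200,230:400,::-1],None,fx=4.5,fy=4.5,interpolation=2))
cv2.imwrite('pics/c2.png',cv2.resize(t[235:305,170:490,::-1],None,fx=2.5,fy=2.5,interpolation=2))
E
```

```text
HSV model [ 21  72 173] [ 22  72 187] pad [ 15 122 138] mat [116  19 106] bot [ 19  14 201] [ 23  11 201] cap [111 172 151]
cap (array([461.6, 111. ]), 17.9, 15.6, 91.5) 59 [275.96610169 254.96610169]
cap (array([ 455.7, -105.5]), 15.8, 15.6, 88.5) 52 [372.65384615 257.84615385]
cap (array([445. , 253.8]), 15.4, 14.5, 136.5) 52 [211.71153846 261.5       ]
cap (array([ 398.7, -261.7]), 18.4, 15.3, 89.9) 66 [442.87878788 283.56060606]
white (array([785.1, 492.7]), 80.9, 26.2, 6.3) 336 [117. 115.]
white (array([763.6,  30.7]), 348.3, 128.4, 90.5) 7074 [313. 125.]
white (array([ 720.7, -481.7]), 233.8, 27.3, 173.4) 590 [530. 132.]
white (array([713.5, 295.8]), 32.4, 30.2, 3.6) 163 [198. 144.]
white (array([ 718.4, -294.1]), 33.2, 30.9, 176.2) 165 [450. 145.]
white (array([696.1,  31.7]), 293.1, 7.4, 88.1) 370 [311. 152.]
white (array([556.1, 318.1]), 165.2, 107.7, 95.7) 2863 [183. 212.]
white (array([ 446.2, -147.6]), 68.3, 34.3, 78.3) 471 [393. 262.]
white (array([442.9,  10.6]), 33.3, 33.0, 63.8) 202 [321. 263.]
white (array([411.6, 287.9]), 59.8, 33.9, 134.5) 440 [193. 277.]
white (array([ 401.3, -303.2]), 70.1, 33.7, 94.0) 448 [464. 282.]
yel (array([632.1, 129.8]), 66.7, 49.0, 6.2) 519 [269. 179.]
yel (array([623.3, -59.2]), 65.8, 50.9, 8.1) 555 [351. 183.]
pad (array([ 569.2, -329.6]), 169.8, 107.7, 90.4) 3234 [465. 209.]
```

View pics/c1.png

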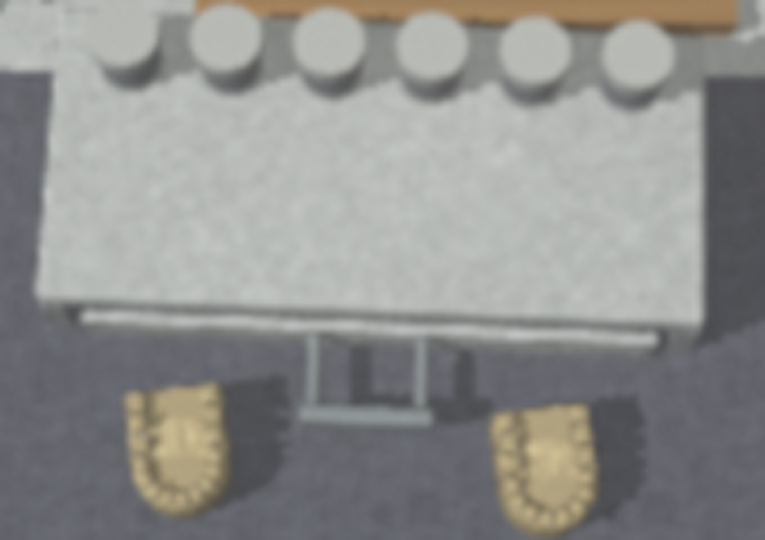

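```bash
cat >> h.py <<'E'
def ang(q=None):
    s=manip.state();w,x,y,z=s['tool_rot']; return np.arctan2(2*(x*y+w*z),1-2*(y*y+z*z))
def delta(x,y,z,a=None):
    """units (dx,dy,dz,yaw) from the present pose to world x,y,z, tool-x heading a (rad)"""
    s=manip.state();p=s['tool_pos'];c=ang();d=np.array([x,y])-p[:2]
    u=[d@[np.cos(c),np.sin(c)]/.5,d@[np.sin(c),-np.cos(c)]/.5,(p[2]-z)/.5]
    if a is not None:u.append(-(((a-c+np.pi)%(2*np.pi))-np.pi)/1.5)
    return np.round(u,3)
def st():
    s=manip.state();print('t %.1f'%s['time'],'p',s['tool_pos'].round(4),'a %.3f'%ang(),'F',s['contact_force'].round(1),'w %.3f g %.1f'%(s['gripper_width'],s['grasp_force']),'j6 %.2f'%s['joint_pos'][5])
E
python3 - <<'E'
from h import *
def f(p):return np.array(p)/4.5+[230,80]
e=plane('top',[f((38,298)),f((703,322))],.051);print(e.round(4));d=e[0]-e[1];print('len',np.linalg.norm(d),'yaw',np.arctan2(-d[0],d[1]))
h=plane('top',[f((300,413)),f((432,418))],.033);print('handle',h.round(4),h.mean(0))
st()
a=-0;print(delta(.60,-.059,.20,.15),delta(.615,-.0592,.005,.14))
E
```

```text
[[ 0.7045  0.1997  0.051 ]
 [ 0.6946 -0.1382  0.051 ]]
len 0.3380324118349736 yaw -0.029512563534243204
handle [[ 0.6501  0.0668  0.033 ]
 [ 0.6479 -0.0008  0.033 ]] [0.64897599 0.03302277 0.033     ]
t 0.1 p [ 0.1964 -0.5928  0.2303] a 0.320 F [-0.5  0.   0. ] w 1.001 g 0.0 j6 -0.12
[ 1.102 -0.76   0.061  0.113] [ 1.13  -0.75   0.451  0.12 ]
```

View pics/c2.png

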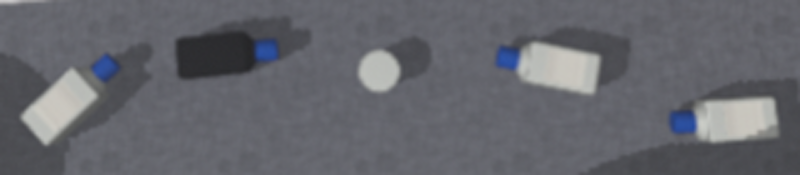

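The crop shows three white bottles with round blue caps, the black one and a jar, which agrees with the measured poses.

>>> {"method": "send_rows", "body": {"increments": [{"dx": 0.1,"dy": -0.07,"dz": 0.06,"yaw": 0.06,"claw": -0.5},{"dx": 0.2,"dy": -0.14,"dz": 0.06,"yaw": 0.12,"claw": -0.5},{"dx": 0.3,"dy": -0.21,"dz": 0.06,"yaw": 0.12,"claw": -0.5},{"dx": 0.4,"dy": -0.28,"dz": 0.06,"yaw": 0.12,"claw": -0.5},{"dx": 0.5,"dy": -0.35,"dz": 0.06,"yaw": 0.12,"claw": -0.5},{"dx": 0.6,"dy": -0.42,"dz": 0.06,"yaw": 0.12,"claw": -0.5},{"dx": 0.7,"dy": -0.49,"dz": 0.06,"yaw": 0.12,"claw": -0.5},{"dx": 0.8,"dy": -0.56,"dz": 0.06,"yaw": 0.12,"claw": -0.5},{"dx": 0.9,"dy": -0.63,"dz": 0.06,"yaw": 0.12,"claw": -0.5},{"dx": 1.0,"dy": -0.7,"dz": 0.06,"yaw": 0.12,"claw": -0.5},{"dx": 1.0,"dy": -0.7,"dz": 0.06,"yaw": 0.12,"claw": -0.5}]}}

```text
time: 1.52
tool_pos: [0.5624, -0.1005, 0.2009]
tool_rot: [-0.0, 0.997, 0.073, -0.0]
contact_force: [-0.3, 0.1, -0.7]
gripper_width: 0.755
grasp_force: 0.0
```

```bash
python3 - <<'E'
from h import *
st();print(delta(.612,-.059,.08,.14),delta(.612,-.059,.007,.14))
E
```

```text
t 1.5 p [ 0.5624 -0.1005  0.2009] a 0.146 F [-0.3  0.1 -0.7] w 0.755 g 0.0 j6 1.12
[ 0.11  -0.068  0.242  0.004] [ 0.11  -0.068  0.388  0.004]
```

>>> {"method": "send_rows", "body": {"increments": [{"dx": 0.06,"dy": -0.035,"dz": 0.08,"claw": -0.5},{"dx": 0.11,"dy": -0.068,"dz": 0.16,"claw": -0.5},{"dx": 0.11,"dy": -0.068,"dz": 0.24,"claw": -0.5},{"dx": 0.11,"dy": -0.068,"dz": 0.3,"claw": -0.5},{"dx": 0.11,"dy": -0.068,"dz": 0.35,"claw": -0.5},{"dx": 0.11,"dy": -0.068,"dz": 0.388,"claw": -0.5},{"dx": 0.11,"dy": -0.068,"dz": 0.388,"claw": -0.5},{"dx": 0.11,"dy": -0.068,"dz": 0.388,"claw": 0.4},{"dx": 0.11,"dy": -0.068,"dz": 0.388,"claw": 0.4},{"dx": 0.11,"dy": -0.068,"dz": 0.388,"claw": 0.4},{"dx": 0.11,"dy": -0.068,"dz": 0.388,"claw": 0.4},{"dx": 0.11,"dy": -0.068,"dz": 0.388,"claw": 0.4}]}}

```text
invalid input
```

```bash
python3 - <<'E'
from h import *
st();print(delta(.612,-.059,.10,.0),delta(.562,-.275,.10,-.03),delta(.562,-.275,.013,-.03))
E
```

```text
t 1.5 p [ 0.5624 -0.1005  0.2009] a 0.146 F [-0.3  0.1 -0.7] w 0.755 g 0.0 j6 1.12
[ 0.11  -0.068  0.202  0.097] [-0.051  0.345  0.202  0.117] [-0.051  0.345  0.376  0.117]
```

>>> {"method": "send_rows", "body": {"increments": [{"dx": 0.06,"dy": -0.035,"dz": 0.08,"yaw": 0,"claw": -0.5},{"dx": 0.11,"dy": -0.068,"dz": 0.16,"yaw": 0,"claw": -0.5},{"dx": 0.11,"dy": -0.068,"dz": 0.24,"yaw": 0,"claw": -0.5},{"dx": 0.11,"dy": -0.068,"dz": 0.3,"yaw": 0,"claw": -0.5},{"dx": 0.11,"dy": -0.068,"dz": 0.35,"yaw": 0,"claw": -0.5},{"dx": 0.11,"dy": -0.068,"dz": 0.388,"yaw": 0,"claw": -0.5},{"dx": 0.11,"dy": -0.068,"dz": 0.388,"yaw": 0,"claw": -0.5},{"dx": 0.11,"dy": -0.068,"dz": 0.388,"yaw": 0,"claw": 0.4},{"dx": 0.11,"dy": -0.068,"dz": 0.388,"yaw": 0,"claw": 0.4},{"dx": 0.11,"dy": -0.068,"dz": 0.388,"yaw": 0,"claw": 0.4},{"dx": 0.11,"dy": -0.068,"dz": 0.388,"yaw": 0,"claw": 0.4},{"dx": 0.11,"dy": -0.068,"dz": 0.388,"yaw": 0,"claw": 0.4}]}}

```text
time: 3.02
tool_pos: [0.6118, -0.0628, 0.0086]
tool_rot: [0.0, 0.998, 0.07, 0.001]
contact_force: [-1.2, -0.6, 6.5]
gripper_width: 0.568
grasp_force: 62.8
```

```bash
python3 - <<'E'
from h import *
st();print(delta(.612,-.059,.10,.0),delta(.562,-.275,.10,-.03),delta(.562,-.275,.013,-.03))
E
```

```text
t 3.0 p [ 0.6118 -0.0628  0.0086] a 0.140 F [-1.2 -0.6  6.5] w 0.568 g 62.8 j6 1.21
[ 0.001 -0.008 -0.183  0.093] [-0.158  0.406 -0.183  0.113] [-0.158  0.406 -0.009  0.113]
```

>>> {"method": "send_rows", "body": {"increments": [{"dx": 0,"dy": 0,"dz": -0.06,"yaw": 0,"claw": 0.4},{"dx": 0,"dy": 0,"dz": -0.12,"yaw": 0,"claw": 0.4},{"dx": -0.02,"dy": 0.06,"dz": -0.18,"yaw": 0.05,"claw": 0.4},{"dx": -0.06,"dy": 0.14,"dz": -0.18,"yaw": 0.11,"claw": 0.4},{"dx": -0.1,"dy": 0.22,"dz": -0.18,"yaw": 0.11,"claw": 0.4},{"dx": -0.13,"dy": 0.3,"dz": -0.18,"yaw": 0.11,"claw": 0.4},{"dx": -0.15,"dy": 0.36,"dz": -0.18,"yaw": 0.11,"claw": 0.4},{"dx": -0.16,"dy": 0.4,"dz": -0.18,"yaw": 0.11,"claw": 0.4},{"dx": -0.16,"dy": 0.406,"dz": -0.15,"yaw": 0.11,"claw": 0.4},{"dx": -0.16,"dy": 0.406,"dz": -0.1,"yaw": 0.11,"claw": 0.4},{"dx": -0.16,"dy": 0.406,"dz": -0.06,"yaw": 0.11,"claw": 0.4},{"dx": -0.16,"dy": 0.406,"dz": -0.03,"yaw": 0.11,"claw": 0.4},{"dx": -0.16,"dy": 0.406,"dz": -0.01,"yaw": 0.11,"claw": 0.4},{"dx": -0.16,"dy": 0.406,"dz": -0.01,"yaw": 0.11,"claw": 0.4}]}}

```text
time: 4.78
tool_pos: [0.5607, -0.2748, 0.0129]
tool_rot: [0.0, 1.0, -0.012, 0.001]
contact_force: [-0.5, -0.6, -1.5]
gripper_width: 0.563
grasp_force: 62.4
```

```bash
python3 - <<'E'
from h import *
st();t=snap('top');s=snap('scene')
cv2.imwrite('pics/m1.png',np.hstack([cv2.resize(t[130:270,400:540],(400,400)),cv2.resize(s[120:220,150:250],(400,400))])[:,:,::-1])
E
```

```text
t 4.8 p [ 0.5607 -0.2748  0.0129] a -0.025 F [-0.5 -0.6 -1.5] w 0.563 g 62.4 j6 1.02
```

View pics/m1.png

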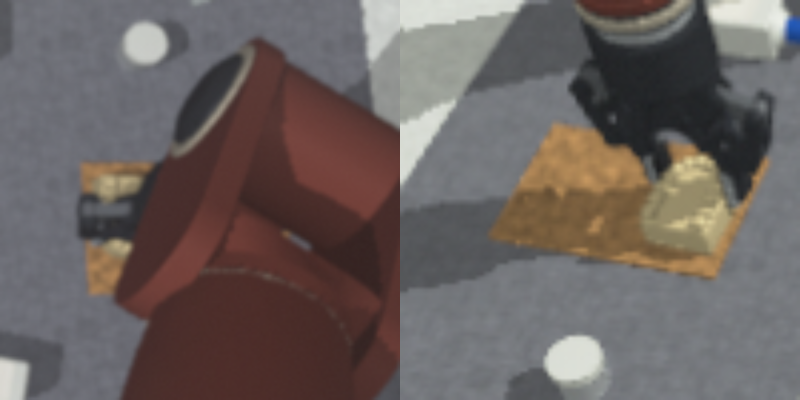

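Model b is held just above the pad's right part, and is level. I'll release it and go to model a.

>>> {"method": "send_rows", "body": {"increments": [{"dx": 0,"dy": 0,"dz": 0.003,"yaw": 0,"claw": 0.4},{"dx": 0,"dy": 0,"dz": 0.003,"yaw": 0,"claw": -0.4},{"dx": 0,"dy": 0,"dz": 0.003,"yaw": 0,"claw": -0.5},{"dx": 0,"dy": 0,"dz": 0.003,"yaw": 0,"claw": -0.5},{"dx": 0,"dy": 0,"dz": -0.05,"yaw": 0,"claw": -0.5},{"dx": 0,"dy": 0,"dz": -0.13,"yaw": 0,"claw": -0.5},{"dx": 0,"dy": 0,"dz": -0.2,"yaw": 0,"claw": -0.5},{"dx": 0.01,"dy": -0.1,"dz": -0.2,"yaw": -0.05,"claw": -0.5},{"dx": 0.02,"dy": -0.2,"dz": -0.2,"yaw": -0.09,"claw": -0.5},{"dx": 0.04,"dy": -0.3,"dz": -0.2,"yaw": -0.09,"claw": -0.5},{"dx": 0.06,"dy": -0.4,"dz": -0.2,"yaw": -0.09,"claw": -0.5},{"dx": 0.08,"dy": -0.5,"dz": -0.2,"yaw": -0.09,"claw": -0.5},{"dx": 0.09,"dy": -0.6,"dz": -0.2,"yaw": -0.09,"claw": -0.5},{"dx": 0.1,"dy": -0.7,"dz": -0.2,"yaw": -0.09,"claw": -0.5},{"dx": 0.1,"dy": -0.8,"dz": -0.2,"yaw": -0.09,"claw": -0.5},{"dx": 0.1,"dy": -0.8,"dz": -0.2,"yaw": -0.09,"claw": -0.5}]}}

```text
time: 6.88
tool_pos: [0.6196, 0.127, 0.1121]
tool_rot: [-0.0, 0.998, 0.057, -0.0]
contact_force: [0.1, 0.6, 0.3]
gripper_width: 0.749
grasp_force: 0.0
```

```bash
python3 - <<'E'
from h import *
st();print(delta(.618,.130,.10,.11),delta(.618,.130,.008,.11))
E
```

```text
t 6.9 p [0.6196 0.127  0.1121] a 0.114 F [0.1 0.6 0.3] w 0.749 g 0.0 j6 1.54
[-0.003 -0.006  0.024  0.003] [-0.003 -0.006  0.208  0.003]
```

>>> {"method": "send_rows", "body": {"increments": [{"dx": -0.003,"dy": -0.006,"dz": 0.07,"yaw": 0,"claw": -0.5},{"dx": -0.003,"dy": -0.006,"dz": 0.13,"yaw": 0,"claw": -0.5},{"dx": -0.003,"dy": -0.006,"dz": 0.18,"yaw": 0,"claw": -0.5},{"dx": -0.003,"dy": -0.006,"dz": 0.207,"yaw": 0,"claw": -0.5},{"dx": -0.003,"dy": -0.006,"dz": 0.207,"yaw": 0,"claw": -0.5},{"dx": -0.003,"dy": -0.006,"dz": 0.207,"yaw": 0,"claw": 0.4},{"dx": -0.003,"dy": -0.006,"dz": 0.207,"yaw": 0,"claw": 0.4},{"dx": -0.003,"dy": -0.006,"dz": 0.207,"yaw": 0,"claw": 0.4},{"dx": -0.003,"dy": -0.006,"dz": 0.207,"yaw": 0,"claw": 0.4},{"dx": -0.003,"dy": -0.006,"dz": 0.207,"yaw": 0,"claw": 0.4},{"dx": -0.003,"dy": -0.006,"dz": 0.15,"yaw": 0,"claw": 0.4},{"dx": -0.003,"dy": -0.006,"dz": 0.07,"yaw": 0,"claw": 0.4},{"dx": -0.003,"dy": -0.006,"dz": 0,"yaw": 0,"claw": 0.4},{"dx": -0.003,"dy": -0.006,"dz": 0,"yaw": 0,"claw": 0.4}]}}

```text
time: 8.62
tool_pos: [0.6203, 0.127, 0.1158]
tool_rot: [-0.0, 0.998, 0.055, 0.003]
contact_force: [0.8, 0.8, -1.4]
gripper_width: 0.562
grasp_force: 62.2
```

```bash
python3 - <<'E'
from h import *
st();print(delta(.562,-.375,.10,-.025),delta(.562,-.375,.0125,-.025))
E
```

```text
t 8.6 p [0.6203 0.127  0.1158] a 0.110 F [ 0.8  0.8 -1.4] w 0.562 g 62.2 j6 1.55
[-0.226  0.985  0.032  0.09 ] [-0.226  0.985  0.207  0.09 ]
```

>>> {"method": "send_rows", "body": {"increments": [{"dx": -0.02,"dy": 0.08,"dz": 0,"yaw": 0.03,"claw": 0.4},{"dx": -0.04,"dy": 0.18,"dz": 0,"yaw": 0.06,"claw": 0.4},{"dx": -0.06,"dy": 0.28,"dz": 0,"yaw": 0.09,"claw": 0.4},{"dx": -0.09,"dy": 0.38,"dz": 0,"yaw": 0.09,"claw": 0.4},{"dx": -0.11,"dy": 0.48,"dz": 0,"yaw": 0.09,"claw": 0.4},{"dx": -0.13,"dy": 0.58,"dz": 0,"yaw": 0.09,"claw": 0.4},{"dx": -0.16,"dy": 0.68,"dz": 0,"yaw": 0.09,"claw": 0.4},{"dx": -0.18,"dy": 0.78,"dz": 0,"yaw": 0.09,"claw": 0.4},{"dx": -0.2,"dy": 0.88,"dz": 0,"yaw": 0.09,"claw": 0.4},{"dx": -0.22,"dy": 0.95,"dz": 0,"yaw": 0.09,"claw": 0.4},{"dx": -0.226,"dy": 0.985,"dz": 0.02,"yaw": 0.09,"claw": 0.4},{"dx": -0.226,"dy": 0.985,"dz": 0.08,"yaw": 0.09,"claw": 0.4},{"dx": -0.226,"dy": 0.985,"dz": 0.14,"yaw": 0.09,"claw": 0.4},{"dx": -0.226,"dy": 0.985,"dz": 0.18,"yaw": 0.09,"claw": 0.4},{"dx": -0.226,"dy": 0.985,"dz": 0.205,"yaw": 0.09,"claw": 0.4},{"dx": -0.226,"dy": 0.985,"dz": 0.205,"yaw": 0.09,"claw": 0.4}]}}

```text
time: 10.62
tool_pos: [0.5608, -0.3749, 0.0132]
tool_rot: [-0.0, 1.0, -0.012, 0.0]
contact_force: [-6.2, 6.4, 15.8]
gripper_width: 0.562
grasp_force: 68.0
```

```bash
python3 - <<'E'
from h import *
st()
E
```

```text
t 10.6 p [ 0.5608 -0.3749  0.0132] a -0.024 F [-6.2  6.4 15.8] w 0.562 g 68.0 j6 0.90
```

>>> {"method": "send_rows", "body": {"increments": [{"dx": 0,"dy": 0,"dz": -0.002,"yaw": 0,"claw": 0.4},{"dx": 0,"dy": 0,"dz": -0.002,"yaw": 0,"claw": -0.4},{"dx": 0,"dy": 0,"dz": -0.002,"yaw": 0,"claw": -0.5},{"dx": 0,"dy": 0,"dz": -0.002,"yaw": 0,"claw": -0.5},{"dx": 0,"dy": 0,"dz": -0.06,"yaw": 0,"claw": -0.5},{"dx": 0,"dy": 0,"dz": -0.14,"yaw": 0,"claw": -0.5},{"dx": 0,"dy": 0,"dz": -0.2,"yaw": 0,"claw": 0},{"dx": 0.02,"dy": -0.1,"dz": -0.2,"yaw": 0,"claw": 1},{"dx": 0.04,"dy": -0.2,"dz": -0.2,"yaw": 0,"claw": 1},{"dx": 0.08,"dy": -0.3,"dz": -0.2,"yaw": 0,"claw": 1},{"dx": 0.12,"dy": -0.4,"dz": -0.2,"yaw": 0,"claw": 1},{"dx": 0.15,"dy": -0.5,"dz": -0.2,"yaw": 0,"claw": 1},{"dx": 0.18,"dy": -0.6,"dz": -0.2,"yaw": 0,"claw": 1},{"dx": 0.2,"dy": -0.7,"dz": -0.2,"yaw": 0,"claw": 1},{"dx": 0.2,"dy": -0.8,"dz": -0.2,"yaw": 0,"claw": 1},{"dx": 0.2,"dy": -0.82,"dz": -0.2,"yaw": 0,"claw": 1},{"dx": 0.2,"dy": -0.82,"dz": -0.2,"yaw": 0,"claw": 1}]}}

```text
time: 12.75
tool_pos: [0.67, 0.0324, 0.1095]
tool_rot: [0.0, 1.0, -0.012, -0.0]
contact_force: [-0.1, -0.4, 1.4]
gripper_width: 0.002
grasp_force: 0.0
```

```bash
python3 - <<'E'
from h import *
st();print(delta(.676,.0325,.016,-.03))
t=snap('top');hsv=cv2.cvtColor(t,cv2.COLOR_RGB2HSV);H,S,V=[hsv[...,i].astype(int) for i in range(3)]
box=np.zeros(H.shape,bool);box[100:308,400:535]=1
for b in blobs(box&(H>18)&(H<35)&(S>40)&(V>140),50): print('yel',rect('top',b,.03),b.sum())
cv2.imwrite('pics/t2.png',t[:,:,::-1])
E
```

```text
t 12.8 p [0.67   0.0324 0.1095] a -0.024 F [-0.1 -0.4  1.4] w 0.002 g 0.0 j6 1.53
[ 0.012 -0.001  0.187  0.004]
yel (array([ 574.6, -273.9]), 66.1, 55.7, 176.7) 631
yel (array([ 576.7, -372.4]), 63.2, 60.8, 0.4) 643
```

View pics/t2.png

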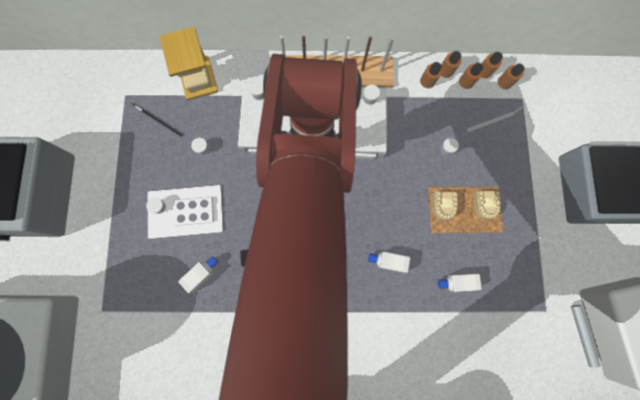

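Both models are upright on the pad at (447,205) and (488,205). Next I'll hook the handle.

>>> {"method": "send_rows", "body": {"increments": [{"dx": 0.012,"dy": 0,"dz": 0.05,"yaw": 0,"claw": 1},{"dx": 0.012,"dy": 0,"dz": 0.1,"yaw": 0,"claw": 1},{"dx": 0.012,"dy": 0,"dz": 0.14,"yaw": 0,"claw": 1},{"dx": 0.012,"dy": 0,"dz": 0.165,"yaw": 0,"claw": 1},{"dx": 0.012,"dy": 0,"dz": 0.185,"yaw": 0,"claw": 1},{"dx": 0.012,"dy": 0,"dz": 0.185,"yaw": 0,"claw": 1},{"dx": 0.0,"dy": 0,"dz": 0.185,"yaw": 0,"claw": 1},{"dx": -0.01,"dy": 0,"dz": 0.185,"yaw": 0,"claw": 1},{"dx": -0.02,"dy": 0,"dz": 0.185,"yaw": 0,"claw": 1},{"dx": -0.03,"dy": 0,"dz": 0.185,"yaw": 0,"claw": 1},{"dx": -0.03,"dy": 0,"dz": 0.185,"yaw": 0,"claw": 1}]}}

```text
time: 14.18
tool_pos: [0.6567, 0.0327, 0.0184]
tool_rot: [-0.0, 1.0, -0.013, 0.003]
contact_force: [4.9, 0.9, -3.3]
gripper_width: 0.002
grasp_force: 2.5
```

```bash
python3 - <<'E'
from h import *
st();s=snap('scene');cv2.imwrite('pics/h1.png',cv2.resize(s[170:310,220:420,::-1],(800,560)))
E
```

```text
t 14.2 p [0.6567 0.0327 0.0184] a -0.025 F [ 4.9  0.9 -3.3] w 0.002 g 2.5 j6 1.53
```

View pics/h1.png

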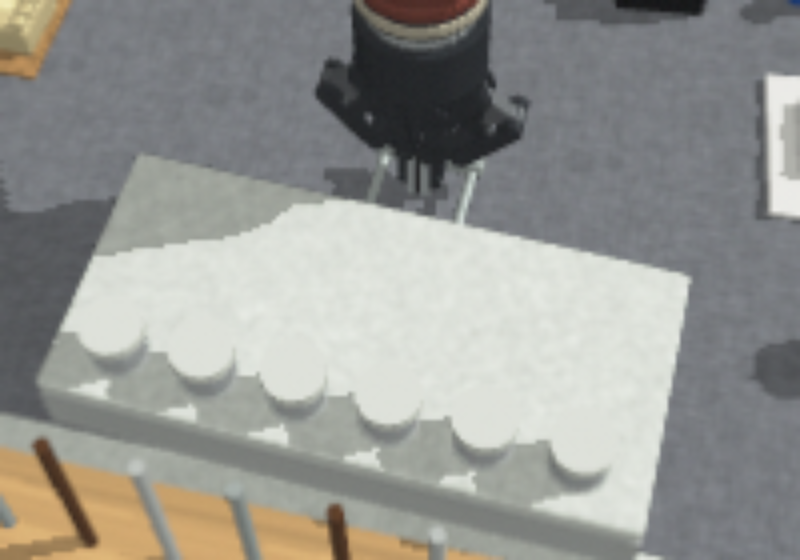

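The fingers are hooked between the stems and in contact. Now I'll pull.

>>> {"method": "send_rows", "body": {"increments": [{"dx": -0.02,"dy": 0,"dz": 0,"yaw": 0,"claw": 1},{"dx": -0.04,"dy": 0,"dz": 0,"yaw": 0,"claw": 1},{"dx": -0.06,"dy": 0,"dz": 0,"yaw": 0,"claw": 1},{"dx": -0.08,"dy": 0,"dz": 0,"yaw": 0,"claw": 1},{"dx": -0.1,"dy": 0,"dz": 0,"yaw": 0,"claw": 1},{"dx": -0.12,"dy": 0,"dz": 0,"yaw": 0,"claw": 1},{"dx": -0.14,"dy": 0,"dz": 0,"yaw": 0,"claw": 1},{"dx": -0.155,"dy": 0,"dz": 0,"yaw": 0,"claw": 1},{"dx": -0.165,"dy": 0,"dz": 0,"yaw": 0,"claw": 1},{"dx": -0.17,"dy": 0,"dz": 0,"yaw": 0,"claw": 1},{"dx": -0.17,"dy": 0,"dz": 0,"yaw": 0,"claw": 1}]}}

```text
time: 15.6
tool_pos: [0.5729, 0.0354, 0.0187]
tool_rot: [-0.001, 1.0, -0.013, 0.004]
contact_force: [8.9, 2.8, -5.4]
gripper_width: -0.0
grasp_force: 4.1
```

>>> {"method": "send_rows", "body": {"increments": [{"dx": -0.006,"dy": 0,"dz": 0,"yaw": 0,"claw": 1},{"dx": -0.01,"dy": 0,"dz": 0,"yaw": 0,"claw": 1},{"dx": -0.01,"dy": 0,"dz": 0,"yaw": 0,"claw": 1}]}}

```text
time: 15.98
tool_pos: [0.5702, 0.0354, 0.019]
tool_rot: [-0.001, 1.0, -0.013, 0.007]
contact_force: [15.8, 2.4, -11.7]
gripper_width: -0.003
grasp_force: 7.8
```

>>> {"method": "send_rows", "body": {"increments": [{"dx": -0.004,"dy": 0,"dz": 0,"yaw": 0,"claw": 1},{"dx": -0.004,"dy": 0,"dz": 0,"yaw": 0,"claw": 1}]}}

```text
time: 16.23
tool_pos: [0.5701, 0.0354, 0.0191]
tool_rot: [-0.001, 1.0, -0.013, 0.01]
contact_force: [22.0, 2.6, -17.8]
gripper_width: -0.001
grasp_force: 11.3
```

>>> {"method": "send_rows", "body": {"increments": [{"dx": -0.004,"dy": 0,"dz": 0,"yaw": 0,"claw": 1},{"dx": -0.004,"dy": 0,"dz": 0,"yaw": 0,"claw": 1}]}}

```text
time: 16.48
tool_pos: [0.5701, 0.0351, 0.0197]
tool_rot: [-0.001, 1.0, -0.013, 0.013]
contact_force: [27.5, 1.7, -20.7]
gripper_width: -0.0
grasp_force: 13.8
```

The tray is at its stop. I'll unhook, rise, and swing over the cap of bottle B.

>>> {"method": "send_rows", "body": {"increments": [{"dx": 0.02,"dy": 0,"dz": 0,"yaw": 0,"claw": 1},{"dx": 0.024,"dy": 0,"dz": 0,"yaw": 0,"claw": 1},{"dx": 0.024,"dy": 0,"dz": -0.05,"yaw": 0,"claw": 1},{"dx": 0.024,"dy": 0,"dz": -0.13,"yaw": 0,"claw": 1},{"dx": 0.024,"dy": 0,"dz": -0.2,"yaw": 0,"claw": 0},{"dx": -0.02,"dy": 0.05,"dz": -0.26,"yaw": -0.12,"claw": 0},{"dx": -0.08,"dy": 0.1,"dz": -0.26,"yaw": -0.24,"claw": 0},{"dx": -0.14,"dy": 0.15,"dz": -0.26,"yaw": -0.36,"claw": 0},{"dx": -0.18,"dy": 0.2,"dz": -0.26,"yaw": -0.48,"claw": 0},{"dx": -0.2,"dy": 0.25,"dz": -0.26,"yaw": -0.6,"claw": 0},{"dx": -0.22,"dy": 0.27,"dz": -0.26,"yaw": -0.72,"claw": 0},{"dx": -0.22,"dy": 0.27,"dz": -0.26,"yaw": -0.84,"claw": 0},{"dx": -0.22,"dy": 0.27,"dz": -0.26,"yaw": -0.913,"claw": 0},{"dx": -0.22,"dy": 0.27,"dz": -0.26,"yaw": -0.913,"claw": 0}]}}

```text
time: 18.23
tool_pos: [0.4471, -0.0971, 0.1471]
tool_rot: [-0.0, 0.783, 0.622, -0.0]
contact_force: [0.1, 0.7, -0.1]
gripper_width: 0.5
grasp_force: 0.0
```

```bash
python3 - <<'E'
from h import *
st();print(delta(.4565,-.102,.006,1.344))
s=snap('scene');hsv=cv2.cvtColor(s,cv2.COLOR_RGB2HSV);H,S,V=[hsv[...,i].astype(int) for i in range(3)]
box=np.zeros(H.shape,bool);box[105:320,110:515]=1
for b in blobs(box&(H>105)&(H<125)&(S>150),8): print('cap',rect('scene',b,.02),b.sum(),np.argwhere(b).mean(0)[::-1].round(1))
cv2.imwrite('pics/s3.png',s[:,:,::-1])
E
```

```text
t 18.2 p [ 0.4471 -0.0971  0.1471] a 1.343 F [ 0.1  0.7 -0.1] w 0.500 g 0.0 j6 -0.15
[-0.005  0.021  0.282 -0.001]
cap (array([ 398.5, -258.7]), 23.9, 18.3, 19.5) 37 [249.9 127.3]
cap (array([ 454.1, -104.8]), 23.9, 22.2, 78.6) 45 [293.7 148.6]
cap (array([459.7, 111.2]), 22.4, 16.8, 9.0) 43 [368.  162.4]
cap (array([444.3, 254. ]), 26.0, 19.8, 133.5) 50 [420.  166.5]
```

View pics/s3.png

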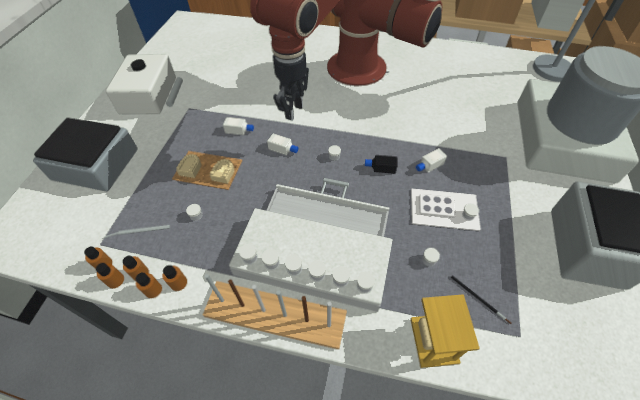

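The tray is out (panel at 330,200) and the models are on the pad. Now I'll descend on B's cap and close gently.

>>> {"method": "send_rows", "body": {"increments": [{"dx": -0.005,"dy": 0.021,"dz": 0.08,"yaw": 0,"claw": 0},{"dx": -0.005,"dy": 0.021,"dz": 0.16,"yaw": 0,"claw": 0},{"dx": -0.005,"dy": 0.021,"dz": 0.23,"yaw": 0,"claw": 0},{"dx": -0.005,"dy": 0.021,"dz": 0.265,"yaw": 0,"claw": 0},{"dx": -0.005,"dy": 0.021,"dz": 0.282,"yaw": 0,"claw": 0.2},{"dx": -0.005,"dy": 0.021,"dz": 0.282,"yaw": 0,"claw": 0.4},{"dx": -0.005,"dy": 0.021,"dz": 0.282,"yaw": 0,"claw": 0.53},{"dx": -0.005,"dy": 0.021,"dz": 0.282,"yaw": 0,"claw": 0.53},{"dx": -0.005,"dy": 0.021,"dz": 0.282,"yaw": 0,"claw": 0.53}]}}

```text
time: 19.4
tool_pos: [0.4582, -0.1023, 0.0072]
tool_rot: [0.001, 0.783, 0.623, 0.0]
contact_force: [1.2, 0.4, 0.3]
gripper_width: 0.234
grasp_force: 0.3
```

>>> {"method": "send_rows", "body": {"increments": [{"dx": 0,"dy": 0,"dz": 0,"yaw": 0,"claw": 0.55},{"dx": 0,"dy": 0,"dz": 0,"yaw": 0,"claw": 0.55},{"dx": 0,"dy": 0,"dz": 0,"yaw": 0,"claw": 0.55}]}}

```text
time: 19.77
tool_pos: [0.4581, -0.1021, 0.0069]
tool_rot: [0.0, 0.783, 0.623, 0.001]
contact_force: [2.4, 1.4, 3.4]
gripper_width: 0.225
grasp_force: 10.8
```

>>> {"method": "send_rows", "body": {"increments": [{"dx": 0,"dy": 0,"dz": -0.01,"yaw": 0,"claw": 0.545},{"dx": -0.003,"dy": 0,"dz": -0.02,"yaw": 0,"claw": 0.54},{"dx": -0.006,"dy": 0,"dz": -0.03,"yaw": 0,"claw": 0.54},{"dx": -0.01,"dy": 0,"dz": -0.04,"yaw": 0,"claw": 0.54},{"dx": -0.02,"dy": 0,"dz": -0.05,"yaw": 0,"claw": 0.54},{"dx": -0.03,"dy": 0,"dz": -0.06,"yaw": 0,"claw": 0.54},{"dx": -0.04,"dy": 0,"dz": -0.07,"yaw": 0,"claw": 0.54},{"dx": -0.04,"dy": 0,"dz": -0.07,"yaw": 0,"claw": 0.54}]}}

```text
time: 20.78
tool_pos: [0.4533, -0.1221, 0.042]
tool_rot: [0.001, 0.783, 0.622, 0.0]
contact_force: [0.1, 0.2, -1.4]
gripper_width: 0.229
grasp_force: 5.5
```

```bash
python3 - <<'E'
from h import *
st();s=snap('scene');cv2.imwrite('pics/b1.png',cv2.resize(s[90:190,230:390,::-1],(800,500)))
E
```

```text
t 20.8 p [ 0.4533 -0.1221  0.042 ] a 1.344 F [ 0.1  0.2 -1.4] w 0.229 g 5.5 j6 -0.19
```

View pics/b1.png

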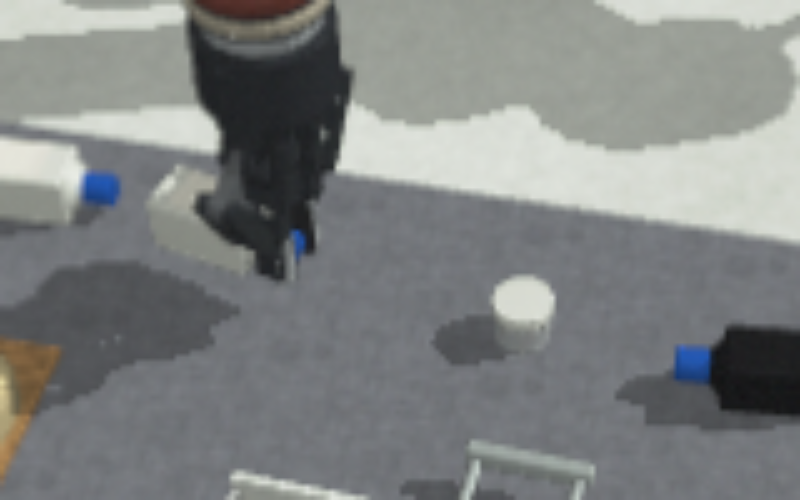

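>>> {"method": "send_rows", "body": {"increments": [{"dx": 0,"dy": 0,"dz": -0.03,"yaw": 0,"claw": 0.54},{"dx": 0,"dy": 0,"dz": -0.05,"yaw": 0,"claw": 0.54},{"dx": 0,"dy": 0,"dz": -0.05,"yaw": 0,"claw": 0.537},{"dx": 0,"dy": 0,"dz": -0.05,"yaw": 0,"claw": 0.537},{"dx": 0,"dy": 0,"dz": -0.05,"yaw": 0,"claw": 0.535},{"dx": 0,"dy": 0,"dz": -0.05,"yaw": 0,"claw": 0.535}]}}

```text
time: 21.58
tool_pos: [0.4532, -0.1215, 0.0665]
tool_rot: [0.0, 0.782, 0.623, 0.0]
contact_force: [-0.2, 1.8, 3.2]
gripper_width: 0.235
grasp_force: 2.1
```

```bash
python3 - <<'E'
from h import *
st();s=snap('scene');cv2.imwrite('pics/b2.png',np.hstack([cv2.resize(x[:,:,::-1],(400,400)) for x in (s[80:180,230:330],snap('top')[200:320,300:420])]))
E
```

```text
t 21.6 p [ 0.4532 -0.1215  0.0665] a 1.344 F [-0.2  1.8  3.2] w 0.235 g 2.1 j6 -0.19
```

View pics/b2.png

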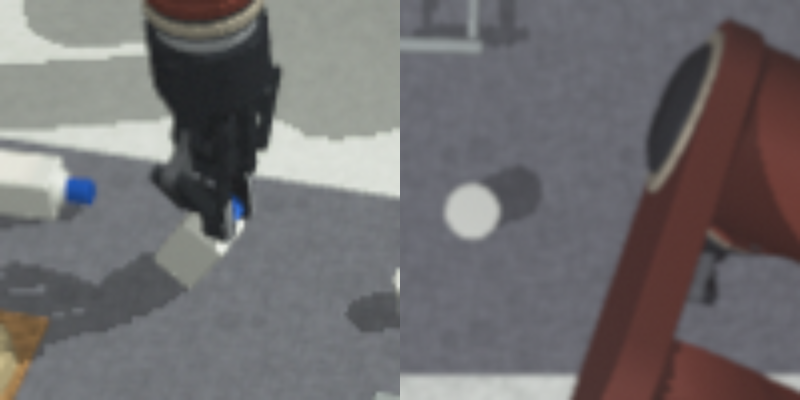

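The bottle is pivoting, with its base now down by about 50°. I'll let it continue.

>>> {"method": "send_rows", "body": {"increments": [{"dx": 0,"dy": 0,"dz": -0.01,"yaw": 0,"claw": 0.535},{"dx": 0,"dy": 0,"dz": -0.02,"yaw": 0,"claw": 0.535},{"dx": 0,"dy": 0,"dz": -0.02,"yaw": 0,"claw": 0.535},{"dx": 0,"dy": 0,"dz": -0.02,"yaw": 0,"claw": 0.535}]}}

```text
time: 22.18
tool_pos: [0.4528, -0.1216, 0.0762]
tool_rot: [-0.0, 0.783, 0.623, -0.0]
contact_force: [-0.5, -0.5, -0.6]
gripper_width: 0.233
grasp_force: 1.8
```

```bash
python3 - <<'E'
from h import *
st();s=snap('scene');cv2.imwrite('pics/b3.png',cv2.resize(s[80:180,230:330,::-1],(400,400)))
t=snap('top')
E
```

```text
t 22.2 p [ 0.4528 -0.1216  0.0762] a 1.344 F [-0.5 -0.5 -0.6] w 0.233 g 1.8 j6 -0.19
```

View pics/b3.png

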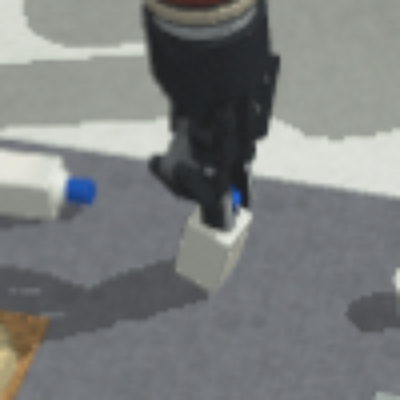

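The bottle now hangs almost vertical by its cap. I'll firm the grip and carry it over the tray.

>>> {"method": "send_rows", "body": {"increments": [{"dx": 0,"dy": 0,"dz": 0,"yaw": 0,"claw": 0.55},{"dx": 0,"dy": 0,"dz": -0.03,"yaw": 0,"claw": 0.56},{"dx": 0,"dy": 0,"dz": -0.08,"yaw": 0,"claw": 0.56},{"dx": 0,"dy": 0.02,"dz": -0.12,"yaw": -0.02,"claw": 0.56},{"dx": 0.03,"dy": 0.06,"dz": -0.13,"yaw": -0.05,"claw": 0.56},{"dx": 0.07,"dy": 0.12,"dz": -0.13,"yaw": -0.08,"claw": 0.56},{"dx": 0.11,"dy": 0.18,"dz": -0.13,"yaw": -0.11,"claw": 0.56},{"dx": 0.15,"dy": 0.24,"dz": -0.13,"yaw": -0.13,"claw": 0.56},{"dx": 0.19,"dy": 0.3,"dz": -0.13,"yaw": -0.13,"claw": 0.56},{"dx": 0.205,"dy": 0.335,"dz": -0.13,"yaw": -0.13,"claw": 0.56},{"dx": 0.212,"dy": 0.349,"dz": -0.13,"yaw": -0.13,"claw": 0.56},{"dx": 0.212,"dy": 0.349,"dz": -0.1,"yaw": -0.13,"claw": 0.55},{"dx": 0.212,"dy": 0.349,"dz": -0.07,"yaw": -0.13,"claw": 0.54},{"dx": 0.212,"dy": 0.349,"dz": -0.05,"yaw": -0.13,"claw": 0.537},{"dx": 0.212,"dy": 0.349,"dz": -0.05,"yaw": -0.13,"claw": 0.537},{"dx": 0.212,"dy": 0.349,"dz": -0.05,"yaw": -0.13,"claw": 0.536},{"dx": 0.212,"dy": 0.349,"dz": -0.05,"yaw": -0.13,"claw": 0.536}]}}

```text
time: 24.4
tool_pos: [0.6473, -0.0576, 0.1021]
tool_rot: [0.001, 0.718, 0.696, 0.0]
contact_force: [-0.3, 0.2, -0.8]
gripper_width: 0.231
grasp_force: 2.6
```

```bash
python3 - <<'E'
from h import *
st();s=snap('scene')
u=proj('scene',manip.state()['tool_pos'])[0].round();print(u)
x,y=u.astype(int)
cv2.imwrite('pics/b4.png',cv2.resize(s[y-45:y+65,x-55:x+55,::-1],(550,550)))
E
```

```text
t 24.4 p [ 0.6473 -0.0576  0.1021] a 1.539 F [-0.3  0.2 -0.8] w 0.231 g 2.6 j6 -0.17
[289. 186.]
```

View pics/b4.png

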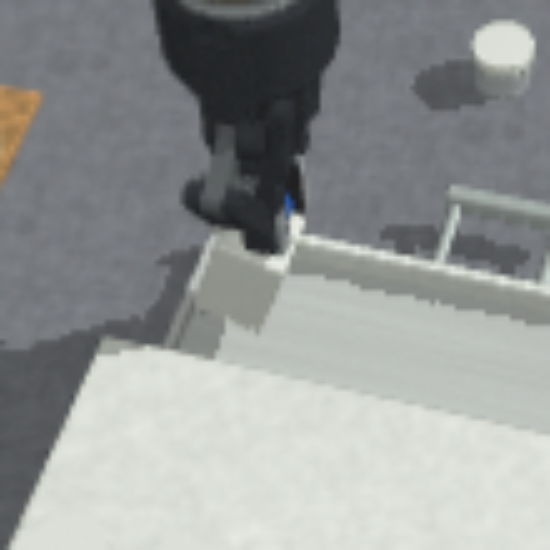

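```bash
python3 - <<'E'
from h import *
# +x face of body (x=.6473+.018); tilt phi in y-z plane about pinch (y0,z0), pinch L from base
y0,z0=-.0576,.1021+.019
for L in(70,80):
  for phi in(0,15,30,45):
    p=np.radians(phi);R=lambda s,u:(.6653,y0+(u*np.cos(p)-(-s)*np.sin(p)*-1*-1)/1e3 if 0 else y0+(u*np.cos(p)-s*np.sin(p))/1e3, z0+(-s*np.cos(p)-u*np.sin(p))/1e3)
    print(L,phi,'top',proj('scene',[R(L-62,-18),R(L-62,18)]).round(0).tolist(),'bot',proj('scene',[R(L,-18),R(L,18)]).round(0).tolist())
E
```

```text
70 0 top [[279.0, 188.0], [294.0, 190.0]] bot [[281.0, 203.0], [295.0, 205.0]]
70 15 top [[278.0, 186.0], [293.0, 191.0]] bot [[274.0, 200.0], [288.0, 205.0]]
70 30 top [[278.0, 185.0], [291.0, 192.0]] bot [[268.0, 196.0], [281.0, 203.0]]
70 45 top [[278.0, 184.0], [289.0, 192.0]] bot [[262.0, 192.0], [274.0, 200.0]]
80 0 top [[279.0, 190.0], [294.0, 193.0]] bot [[282.0, 205.0], [296.0, 208.0]]
80 15 top [[277.0, 189.0], [292.0, 194.0]] bot [[274.0, 202.0], [287.0, 207.0]]
80 30 top [[276.0, 187.0], [289.0, 194.0]] bot [[266.0, 198.0], [279.0, 204.0]]
80 45 top [[275.0, 185.0], [287.0, 193.0]] bot [[260.0, 193.0], [271.0, 201.0]]
```

The bottle tilts about 15°, with its base toward -y and the pinch about 75 mm above its base. I'll lower it to touch and then roll it upright about its inner base edge.

>>> {"method": "send_rows", "body": {"increments": [{"dx": 0.01,"dy": 0,"dz": 0.02,"yaw": 0,"claw": 0.536},{"dx": 0.02,"dy": 0,"dz": 0.04,"yaw": 0,"claw": 0.536},{"dx": 0.02,"dy": 0,"dz": 0.055,"yaw": 0,"claw": 0.536},{"dx": 0.02,"dy": 0,"dz": 0.062,"yaw": 0,"claw": 0.537},{"dx": 0.02,"dy": 0,"dz": 0.062,"yaw": 0,"claw": 0.537}]}}

```text
time: 25.08
tool_pos: [0.6504, -0.0475, 0.0757]
tool_rot: [0.003, 0.718, 0.696, 0.002]
contact_force: [-3.2, 2.2, 18.6]
gripper_width: 0.234
grasp_force: 14.0
```

>>> {"method": "send_rows", "body": {"increments": [{"dx": -0.008,"dy": 0,"dz": 0.004,"yaw": 0,"claw": 0.537},{"dx": -0.016,"dy": 0,"dz": 0.004,"yaw": 0,"claw": 0.537},{"dx": -0.024,"dy": 0,"dz": 0.004,"yaw": 0,"claw": 0.537},{"dx": -0.032,"dy": 0,"dz": 0.004,"yaw": 0,"claw": 0.537},{"dx": -0.032,"dy": 0,"dz": 0.004,"yaw": 0,"claw": 0.537}]}}

```text
time: 25.7
tool_pos: [0.6505, -0.0655, 0.0743]
tool_rot: [0.005, 0.718, 0.696, 0.002]
contact_force: [-2.1, -3.1, 17.3]
gripper_width: 0.231
grasp_force: 12.9
```

```bash
python3 - <<'E'
from h import *
st();s=snap('scene')
x,y=285,195
cv2.imwrite('pics/b5.png',cv2.resize(s[y-45:y+65,x-55:x+55,::-1],(550,550)))
E
```

```text
t 25.7 p [ 0.6505 -0.0655  0.0743] a 1.539 F [-2.1 -3.1 17.3] w 0.231 g 12.9 j6 -0.18
```

View pics/b5.png

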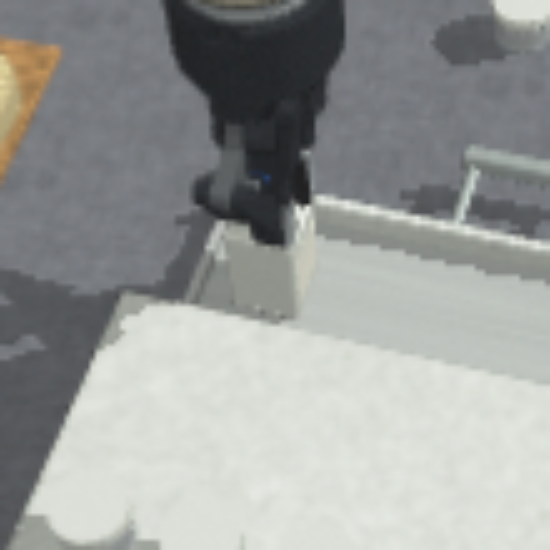

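B stands upright on the tray with its base flat. I'll release it, rise, and re-measure the others.

>>> {"method": "send_rows", "body": {"increments": [{"dx": -0.034,"dy": 0,"dz": -0.004,"yaw": 0,"claw": 0.53},{"dx": 0,"dy": 0,"dz": -0.004,"yaw": 0,"claw": 0.4},{"dx": 0,"dy": 0,"dz": -0.004,"yaw": 0,"claw": 0.3},{"dx": 0,"dy": 0,"dz": -0.04,"yaw": 0,"claw": 0.2},{"dx": 0,"dy": 0,"dz": -0.1,"yaw": 0,"claw": 0.2},{"dx": 0,"dy": 0,"dz": -0.16,"yaw": 0,"claw": 0.1},{"dx": -0.02,"dy": -0.1,"dz": -0.2,"yaw": 0,"claw": 0},{"dx": -0.04,"dy": -0.2,"dz": -0.2,"yaw": 0,"claw": 0},{"dx": -0.06,"dy": -0.3,"dz": -0.2,"yaw": 0,"claw": 0},{"dx": -0.085,"dy": -0.4,"dz": -0.2,"yaw": 0,"claw": 0},{"dx": -0.085,"dy": -0.458,"dz": -0.2,"yaw": 0,"claw": 0},{"dx": -0.085,"dy": -0.458,"dz": -0.2,"yaw": 0,"claw": 0}]}}

```text
time: 27.25
tool_pos: [0.4148, -0.0984, 0.1676]
tool_rot: [-0.0, 0.719, 0.696, -0.0]
contact_force: [0.6, -0.4, 0.0]
gripper_width: 0.503
grasp_force: 0.0
```

```bash
cat >> h.py <<'E'
def look():
    st()
    for n,bx in(('scene',(105,320,110,515)),('top',(100,308,112,535))):
        t=snap(n);hsv=cv2.cvtColor(t,cv2.COLOR_RGB2HSV);H,S,V=[hsv[...,i].astype(int) for i in range(3)]
        box=np.zeros(H.shape,bool);box[bx[0]:bx[1],bx[2]:bx[3]]=1
        for b in blobs(box&(H>105)&(H<125)&(S>150),6):
            c=np.argwhere(b).mean(0)[::-1];print(n,'cap z.022',plane(n,c,.022)[0,:2].round(4),'z.10',plane(n,c,.098)[0,:2].round(4),b.sum())
        if n=='top':
            for b in blobs(box&(V>150)&(S<50),150): print('  white',rect(n,b,.036),b.sum())
    return t
E
python3 - <<'E'
from h import *
look();print(delta(.398,-.2567,.15,1.634))
E
```

```text
t 27.2 p [ 0.4148 -0.0984  0.1676] a 1.538 F [ 0.6 -0.4  0. ] w 0.503 g 0.0 j6 -0.38
scene cap z.022 [ 0.4    -0.2581] z.10 [ 0.4733 -0.2185] 37
scene cap z.022 [0.4627 0.1113] z.10 [0.5299 0.1149] 43
scene cap z.022 [0.446  0.2539] z.10 [0.5148 0.2436] 51
scene cap z.022 [ 0.6022 -0.0967] z.10 [ 0.6557 -0.0728] 68
top cap z.022 [ 0.6719 -0.0855] z.10 [ 0.6492 -0.0748] 44
top cap z.022 [0.4606 0.1109] z.10 [0.4569 0.1038] 59
top cap z.022 [0.4452 0.2535] z.10 [0.443  0.2335] 50
  white (array([784. , 492.6]), 83.2, 26.2, 6.3) 349
  white (array([718.6,  30.7]), 348.5, 219.3, 90.4) 11260
  white (array([ 740.7, -483.9]), 193.5, 27.3, 173.4) 588
  white (array([712.3, 296.9]), 34.5, 32.5, 3.6) 173
  white (array([ 718.6, -293.1]), 34.0, 32.2, 90.6) 172
  white (array([609.3,  46.9]), 307.0, 88.9, 71.2) 470
  white (array([556. , 319.1]), 167.5, 108.2, 95.7) 3078
  white (array([442.9,  10.6]), 34.0, 33.9, 134.9) 211
  white (array([411.7, 288.3]), 59.4, 34.3, 136.3) 444
[-0.317 -0.027  0.037 -0.063]
```

>>> {"method": "send_rows", "body": {"increments": [{"dx": -0.1,"dy": -0.01,"dz": 0.03,"yaw": -0.063,"claw": 0},{"dx": -0.2,"dy": -0.02,"dz": 0.04,"yaw": -0.063,"claw": 0},{"dx": -0.29,"dy": -0.026,"dz": 0.06,"yaw": -0.063,"claw": 0},{"dx": -0.316,"dy": -0.028,"dz": 0.1,"yaw": -0.063,"claw": 0},{"dx": -0.316,"dy": -0.028,"dz": 0.18,"yaw": -0.063,"claw": 0},{"dx": -0.316,"dy": -0.028,"dz": 0.25,"yaw": -0.063,"claw": 0},{"dx": -0.316,"dy": -0.028,"dz": 0.29,"yaw": -0.063,"claw": 0},{"dx": -0.316,"dy": -0.028,"dz": 0.323,"yaw": -0.063,"claw": 0},{"dx": -0.316,"dy": -0.028,"dz": 0.323,"yaw": -0.063,"claw": 0.2},{"dx": -0.316,"dy": -0.028,"dz": 0.323,"yaw": -0.063,"claw": 0.45},{"dx": -0.316,"dy": -0.028,"dz": 0.323,"yaw": -0.063,"claw": 0.56},{"dx": -0.316,"dy": -0.028,"dz": 0.323,"yaw": -0.063,"claw": 0.56},{"dx": -0.316,"dy": -0.028,"dz": 0.323,"yaw": -0.063,"claw": 0.56}]}}

```text
time: 28.98
tool_pos: [0.3982, -0.2568, 0.0078]
tool_rot: [0.001, 0.685, 0.729, 0.0]
contact_force: [1.4, -0.8, 3.0]
gripper_width: 0.227
grasp_force: 17.5
```

>>> {"method": "send_rows", "body": {"increments": [{"dx": 0,"dy": 0,"dz": -0.02,"yaw": 0,"claw": 0.56},{"dx": 0,"dy": 0,"dz": -0.06,"yaw": 0,"claw": 0.56},{"dx": 0,"dy": 0,"dz": -0.11,"yaw": 0,"claw": 0.55},{"dx": 0,"dy": 0,"dz": -0.15,"yaw": 0,"claw": 0.54},{"dx": 0,"dy": 0,"dz": -0.16,"yaw": 0,"claw": 0.537},{"dx": 0,"dy": 0,"dz": -0.16,"yaw": 0,"claw": 0.536},{"dx": 0,"dy": 0,"dz": -0.16,"yaw": 0,"claw": 0.535},{"dx": 0,"dy": 0,"dz": -0.16,"yaw": 0,"claw": 0.535},{"dx": 0,"dy": 0,"dz": -0.16,"yaw": 0,"claw": 0.535},{"dx": 0,"dy": 0,"dz": -0.16,"yaw": 0,"claw": 0.535}]}}

```text
time: 30.22
tool_pos: [0.3973, -0.2561, 0.0866]
tool_rot: [-0.0, 0.684, 0.729, -0.0]
contact_force: [-1.2, 0.1, -1.0]
gripper_width: 0.232
grasp_force: 1.3
```

```bash
cat >> h.py <<'E'
def held(f):
    """silhouette of the held white body in both views, just the numbers"""
    p=manip.state()['tool_pos'];s=snap('scene',f);hsv=cv2.cvtColor(s,cv2.COLOR_RGB2HSV);H,S,V=[hsv[...,i].astype(int) for i in range(3)]
    u=proj('scene',p)[0].astype(int);m=np.zeros(H.shape,bool);m[u[1]-30:u[1]+35,u[0]-40:u[0]+40]=1
    print('tcp px',u)
    for b in blobs(m&(V>125)&(S<40)&(H<100),30):
        c=max(cv2.findContours(b.astype(np.uint8),cv2.RETR_EXTERNAL,cv2.CHAIN_APPROX_NONE)[0],key=len)
        print('white',b.sum(),cv2.approxPolyDP(c,2,True).reshape(-1,2).tolist(),[round(v) for v in s[b].mean(0)])
E
python3 - <<'E'
from h import *
st();held('c1s.png')
E
```

```text
t 30.2 p [ 0.3973 -0.2561  0.0866] a 1.634 F [-1.2  0.1 -1. ] w 0.232 g 1.3 j6 -0.79
tcp px [247 110]
white 2599 [[207, 80], [207, 110], [240, 115], [243, 131], [253, 133], [257, 117], [286, 122], [286, 80], [253, 80], [254, 89], [250, 98], [252, 108], [246, 115], [243, 115], [240, 108], [236, 108], [229, 99], [234, 92], [229, 80]] [171, 175, 168]
```

```bash
cat >> h.py <<'E'
def pred(p,sgn=1,Ls=(75,80),phis=(0,10,20,30)):
    """+x body face corners for a bottle pinched L above its base, base swung by phi towards -y*sgn"""
    for L in Ls:
      for phi in phis:
        q=np.radians(phi)*sgn;R=lambda s,u:(p[0]+.018,p[1]+(u*np.cos(q)-s*np.sin(q))/1e3,p[2]+.019+(-s*np.cos(q)-u*np.sin(q))/1e3)
        print(L,phi,proj('scene',[R(L-62,-18),R(L-62,18),R(L,18),R(L,-18)]).round(0).astype(int).tolist())
E
python3 - <<'E'
from h import *
pred(manip.state()['tool_pos'])
s=cv2.imread('pics/c1s.png')[:,:,::-1]
hsv=cv2.cvtColor(np.ascontiguousarray(s),cv2.COLOR_RGB2HSV)
for y in range(112,137,2): print(y,hsv[y,232:266:2,2].tolist())
E
```

```text
75 0 [[239, 112], [251, 114], [254, 130], [243, 128]]
75 10 [[238, 111], [250, 114], [250, 130], [238, 126]]
75 20 [[237, 110], [249, 115], [246, 129], [234, 124]]
75 30 [[237, 109], [248, 115], [241, 127], [230, 122]]
80 0 [[239, 113], [251, 115], [254, 131], [243, 129]]
80 10 [[238, 112], [250, 116], [250, 131], [238, 127]]
80 20 [[237, 111], [249, 116], [245, 130], [234, 125]]
80 30 [[236, 110], [248, 116], [241, 128], [230, 122]]
112 [155, 153, 154, 154, 151, 90, 39, 42, 101, 182, 217, 202, 157, 152, 153, 154, 155]
114 [133, 135, 142, 149, 155, 138, 115, 125, 136, 229, 231, 191, 158, 155, 157, 157, 158]
116 [85, 87, 88, 84, 112, 156, 171, 205, 220, 232, 230, 178, 160, 158, 158, 156, 155]
118 [87, 87, 86, 89, 131, 155, 173, 189, 210, 216, 196, 184, 127, 134, 141, 152, 189]
120 [85, 88, 96, 104, 113, 142, 140, 142, 141, 142, 174, 191, 138, 123, 121, 118, 124]
122 [119, 121, 121, 120, 120, 142, 140, 140, 141, 141, 170, 187, 145, 120, 120, 122, 122]
124 [124, 125, 124, 122, 120, 139, 141, 141, 140, 140, 163, 187, 159, 116, 117, 114, 124]
126 [119, 121, 122, 124, 124, 135, 141, 139, 141, 141, 158, 186, 154, 116, 114, 117, 124]
128 [120, 120, 103, 105, 105, 130, 139, 140, 140, 141, 151, 186, 133, 123, 122, 124, 124]
130 [83, 86, 88, 84, 89, 111, 139, 139, 140, 140, 143, 176, 125, 122, 122, 123, 121]
132 [89, 88, 86, 89, 88, 92, 115, 128, 141, 140, 140, 147, 123, 124, 126, 123, 123]
134 [87, 88, 88, 88, 87, 88, 85, 86, 90, 82, 112, 118, 123, 124, 122, 122, 121]
136 [87, 88, 84, 86, 83, 87, 87, 84, 87, 86, 122, 120, 124, 118, 121, 121, 122]
```

C hangs upright by its cap tip. I'll tighten the grip and carry it.

```bash
python3 - <<'E'
from h import *
print(delta(.65,.02,.15,1.541))
E
```

```text
[ 0.519  0.539 -0.127  0.062]
```

>>> {"method": "send_rows", "body": {"increments": [{"dx": 0,"dy": 0,"dz": 0,"yaw": 0,"claw": 0.55},{"dx": 0,"dy": 0,"dz": 0,"yaw": 0,"claw": 0.58},{"dx": 0,"dy": 0,"dz": -0.03,"yaw": 0,"claw": 0.58},{"dx": 0,"dy": 0,"dz": -0.08,"yaw": 0,"claw": 0.58},{"dx": 0,"dy": 0,"dz": -0.13,"yaw": 0,"claw": 0.58},{"dx": 0,"dy": 0,"dz": -0.13,"yaw": 0,"claw": 0.58}]}}

```text
time: 31.02
tool_pos: [0.399, -0.2576, 0.1554]
tool_rot: [0.003, 0.684, 0.729, 0.0]
contact_force: [0.2, -0.6, -1.2]
gripper_width: 0.215
grasp_force: 26.9
```

>>> {"method": "send_rows", "body": {"increments": [{"dx": 0.03,"dy": 0.02,"dz": 0,"yaw": 0.01,"claw": 0.58},{"dx": 0.08,"dy": 0.06,"dz": 0,"yaw": 0.03,"claw": 0.58},{"dx": 0.15,"dy": 0.11,"dz": 0,"yaw": 0.05,"claw": 0.58},{"dx": 0.22,"dy": 0.17,"dz": 0,"yaw": 0.062,"claw": 0.58},{"dx": 0.29,"dy": 0.24,"dz": 0,"yaw": 0.062,"claw": 0.58},{"dx": 0.36,"dy": 0.31,"dz": 0,"yaw": 0.062,"claw": 0.58},{"dx": 0.43,"dy": 0.38,"dz": 0,"yaw": 0.062,"claw": 0.58},{"dx": 0.48,"dy": 0.45,"dz": 0,"yaw": 0.062,"claw": 0.58},{"dx": 0.51,"dy": 0.5,"dz": 0,"yaw": 0.062,"claw": 0.58},{"dx": 0.519,"dy": 0.53,"dz": 0,"yaw": 0.062,"claw": 0.58},{"dx": 0.519,"dy": 0.54,"dz": 0,"yaw": 0.062,"claw": 0.58},{"dx": 0.519,"dy": 0.54,"dz": 0.03,"yaw": 0.062,"claw": 0.58},{"dx": 0.519,"dy": 0.54,"dz": 0.06,"yaw": 0.062,"claw": 0.58},{"dx": 0.519,"dy": 0.54,"dz": 0.08,"yaw": 0.062,"claw": 0.58},{"dx": 0.519,"dy": 0.54,"dz": 0.08,"yaw": 0.062,"claw": 0.58}]}}

```text
time: 32.9
tool_pos: [0.6491, 0.0196, 0.1098]
tool_rot: [-0.001, 0.718, 0.696, -0.001]
contact_force: [0.1, -0.3, -1.5]
gripper_width: 0.211
grasp_force: 26.9
```

```bash
python3 - <<'E'
from h import *
st();held('c2s.png');pred(manip.state()['tool_pos'],Ls=(80,87),phis=(-10,0,10,20))
s=cv2.imread('pics/c2s.png');u=proj('scene',manip.state()['tool_pos'])[0].astype(int)
for y in range(u[1],u[1]+30,2): print(y,s[y,u[0]-16:u[0]+20:2,1].tolist())
print(u[0]-16)
E
```

```text
t 32.9 p [0.6491 0.0196 0.1098] a 1.540 F [ 0.1 -0.3 -1.5] w 0.211 g 26.9 j6 -0.05
tcp px [320 190]
white 2519 [[359, 203], [343, 198], [348, 184], [327, 180], [345, 187], [340, 199], [328, 196], [327, 190], [323, 188], [323, 195], [315, 196], [313, 192], [287, 187], [287, 192], [280, 195], [280, 224], [359, 224]] [173, 178, 172]
80 -10 [[312, 196], [327, 197], [331, 212], [317, 211]]
80 0 [[311, 195], [326, 197], [326, 212], [311, 210]]
80 10 [[309, 194], [324, 198], [320, 212], [306, 208]]
80 20 [[308, 192], [323, 198], [314, 210], [301, 205]]
87 -10 [[313, 197], [328, 199], [332, 214], [318, 213]]
87 0 [[311, 196], [326, 199], [326, 214], [312, 211]]
87 10 [[309, 195], [324, 199], [320, 213], [306, 209]]
87 20 [[307, 194], [322, 200], [314, 212], [300, 206]]
190 [120, 131, 124, 92, 37, 42, 34, 33, 47, 50, 134, 222, 226, 97, 96, 125, 126, 121]
192 [213, 226, 217, 195, 143, 142, 38, 37, 36, 59, 135, 233, 237, 87, 88, 91, 91, 91]
194 [151, 146, 160, 167, 165, 158, 36, 41, 39, 64, 155, 236, 190, 113, 119, 89, 91, 90]
196 [142, 146, 148, 149, 156, 165, 164, 171, 156, 142, 226, 235, 198
[... 373 characters left out ...]
, 149, 139, 140, 140, 140, 139]
206 [194, 193, 194, 198, 150, 148, 147, 148, 147, 148, 149, 197, 191, 192, 192, 193, 184, 185]
208 [151, 195, 195, 197, 147, 146, 147, 147, 147, 147, 152, 198, 196, 194, 194, 194, 192, 192]
210 [135, 138, 137, 137, 146, 146, 145, 147, 148, 147, 155, 193, 197, 198, 195, 195, 193, 194]
212 [137, 137, 136, 137, 137, 137, 152, 145, 147, 146, 158, 194, 194, 195, 196, 195, 196, 198]
214 [138, 138, 138, 138, 138, 136, 179, 185, 188, 159, 177, 196, 192, 191, 192, 192, 193, 194]
216 [137, 137, 139, 138, 140, 137, 192, 195, 195, 194, 193, 193, 192, 192, 194, 196, 193, 190]
218 [145, 138, 138, 138, 137, 138, 197, 196, 195, 195, 196, 195, 195, 197, 195, 193, 191, 190]
303
```

C hangs plumb, about 28 mm above the floor. I'll lower it, release, and rise.

>>> {"method": "send_rows", "body": {"increments": [{"dx": 0,"dy": 0,"dz": 0.025,"yaw": 0,"claw": 0.58},{"dx": 0,"dy": 0,"dz": 0.045,"yaw": 0,"claw": 0.58},{"dx": 0,"dy": 0,"dz": 0.056,"yaw": 0,"claw": 0.58},{"dx": 0,"dy": 0,"dz": 0.061,"yaw": 0,"claw": 0.57},{"dx": 0,"dy": 0,"dz": 0.062,"yaw": 0,"claw": 0.57}]}}

```text
time: 33.58
tool_pos: [0.6544, 0.0184, 0.0875]
tool_rot: [0.004, 0.718, 0.696, 0.002]
contact_force: [-4.4, -3.2, 21.9]
gripper_width: 0.218
grasp_force: 28.9
```

>>> {"method": "send_rows", "body": {"increments": [{"dx": 0,"dy": 0,"dz": 0,"yaw": 0,"claw": 0.54},{"dx": 0,"dy": 0,"dz": 0,"yaw": 0,"claw": 0.45},{"dx": 0,"dy": 0,"dz": 0,"yaw": 0,"claw": 0.3},{"dx": 0,"dy": 0,"dz": -0.02,"yaw": 0,"claw": 0.2},{"dx": 0,"dy": 0,"dz": -0.07,"yaw": 0,"claw": 0.1},{"dx": 0,"dy": 0,"dz": -0.13,"yaw": 0,"claw": 0},{"dx": 0,"dy": 0,"dz": -0.17,"yaw": 0,"claw": 0},{"dx": 0.06,"dy": -0.08,"dz": -0.17,"yaw": -0.11,"claw": 0},{"dx": 0.12,"dy": -0.16,"dz": -0.17,"yaw": -0.22,"claw": 0},{"dx": 0.18,"dy": -0.26,"dz": -0.17,"yaw": -0.33,"claw": 0},{"dx": 0.22,"dy": -0.36,"dz": -0.17,"yaw": -0.44,"claw": 0},{"dx": 0.25,"dy": -0.43,"dz": -0.17,"yaw": -0.54,"claw": 0},{"dx": 0.25,"dy": -0.43,"dz": -0.17,"yaw": -0.54,"claw": 0}]}}

```text
time: 35.2
tool_pos: [0.4375, 0.1521, 0.1656]
tool_rot: [-0.0, 0.384, 0.923, 0.0]
contact_force: [1.1, -0.3, -0.0]
gripper_width: 0.498
grasp_force: 0.0
```

```bash
python3 - <<'E'
from h import *
look();print(delta(.4475,.2515,.006,2.35))
E
```

```text
t 35.2 p [0.4375 0.1521 0.1656] a 2.353 F [ 1.1 -0.3 -0. ] w 0.498 g 0.0 j6 -0.61
scene cap z.022 [0.4174 0.2587] z.10 [0.4889 0.2479] 48
scene cap z.022 [0.4627 0.1113] z.10 [0.5299 0.1149] 43
scene cap z.022 [ 0.6056 -0.0967] z.10 [ 0.6588 -0.0728] 70
scene cap z.022 [0.6055 0.0009] z.10 [0.6588 0.0153] 73
top cap z.022 [0.6757 0.0114] z.10 [0.6527 0.0133] 41
top cap z.022 [ 0.6761 -0.0856] z.10 [ 0.653  -0.0749] 46
top cap z.022 [0.4608 0.111 ] z.10 [0.4572 0.1039] 61
  white (array([783.5, 495.5]), 81.0, 28.8, 0.3) 354
  white (array([699.8,  30.2]), 349.0, 255.5, 90.6) 10935
  white (array([ 711.2, -480.6]), 252.7, 27.3, 173.4) 650
  white (array([712.3, 296.9]), 34.7, 32.5, 3.6) 178
  white (array([ 718.6, -293.8]), 36.1, 32.2, 90.6) 179
  white (array([567.6, 320.2]), 167.7, 84.8, 95.7) 2224
  white (array([442.9,  10.7]), 34.0, 33.9, 134.9) 220
[0.132 0.152 0.32  0.   ]
```

A was knocked aside, and the tray crept in by about 4 mm. I'll clear the view and re-measure.

>>> {"method": "send_rows", "body": {"increments": [{"dx": -0.07,"dy": -0.07,"dz": 0,"yaw": 0,"claw": 0},{"dx": -0.14,"dy": -0.15,"dz": 0,"yaw": 0,"claw": 0},{"dx": -0.2,"dy": -0.22,"dz": 0,"yaw": 0,"claw": 0},{"dx": -0.2,"dy": -0.22,"dz": 0,"yaw": 0,"claw": 0}]}}

```text
time: 35.8
tool_pos: [0.4322, -0.0003, 0.1662]
tool_rot: [0.0, 0.388, 0.921, -0.0]
contact_force: [-0.2, 1.1, -0.3]
gripper_width: 0.501
grasp_force: 0.0
```

```bash
python3 - <<'E'
from h import *
t=look();cv2.imwrite('pics/t9.png',t[:,:,::-1])
E
```

```text
t 35.8 p [ 4.322e-01 -3.000e-04  1.662e-01] a 2.344 F [-0.2  1.1 -0.3] w 0.501 g 0.0 j6 -0.95
scene cap z.022 [0.4172 0.259 ] z.10 [0.4887 0.2482] 48
scene cap z.022 [0.4627 0.1113] z.10 [0.5299 0.1149] 43
scene cap z.022 [ 0.6056 -0.0967] z.10 [ 0.6588 -0.0728] 70
scene cap z.022 [0.6055 0.0009] z.10 [0.6588 0.0153] 73
top cap z.022 [0.6757 0.0114] z.10 [0.6527 0.0133] 41
top cap z.022 [ 0.6761 -0.0856] z.10 [ 0.653  -0.0749] 46
top cap z.022 [0.4606 0.1118] z.10 [0.457  0.1046] 53
top cap z.022 [0.4157 0.2581] z.10 [0.4161 0.2377] 52
  white (array([784. , 492.6]), 83.2, 26.2, 6.3) 349
  white (array([724.6,  32.7]), 345.4, 218.8, 88.5) 10324
  white (array([ 760. , -486.2]), 154.6, 27.3, 173.3) 528
  white (array([712.3, 296.9]), 34.5, 32.5, 3.6) 173
  white (array([ 718.6, -293.1]), 34.0, 32.2, 90.6) 172
  white (array([556. , 319.1]), 167.5, 108.2, 95.7) 3088
  white (array([608.2,  35.6]), 296.1, 7.7, 88.1) 426
  white (array([384.6, 294.3]), 60.2, 34.3, 131.2) 455
```

```bash
python3 - <<'E'
from h import *
print(delta(.4188,.2556,.006,2.292))
E
```

```text
[0.38  0.337 0.32  0.037]
```

>>> {"method": "send_rows", "body": {"increments": [{"dx": 0.07,"dy": 0.06,"dz": 0,"yaw": 0.037,"claw": 0},{"dx": 0.15,"dy": 0.13,"dz": 0,"yaw": 0.037,"claw": 0},{"dx": 0.23,"dy": 0.2,"dz": 0,"yaw": 0.037,"claw": 0},{"dx": 0.31,"dy": 0.27,"dz": 0,"yaw": 0.037,"claw": 0},{"dx": 0.38,"dy": 0.337,"dz": 0.02,"yaw": 0.037,"claw": 0},{"dx": 0.38,"dy": 0.337,"dz": 0.08,"yaw": 0.037,"claw": 0},{"dx": 0.38,"dy": 0.337,"dz": 0.16,"yaw": 0.037,"claw": 0},{"dx": 0.38,"dy": 0.337,"dz": 0.24,"yaw": 0.037,"claw": 0},{"dx": 0.38,"dy": 0.337,"dz": 0.29,"yaw": 0.037,"claw": 0},{"dx": 0.38,"dy": 0.337,"dz": 0.32,"yaw": 0.037,"claw": 0},{"dx": 0.38,"dy": 0.337,"dz": 0.32,"yaw": 0.037,"claw": 0.2},{"dx": 0.38,"dy": 0.337,"dz": 0.32,"yaw": 0.037,"claw": 0.45},{"dx": 0.38,"dy": 0.337,"dz": 0.32,"yaw": 0.037,"claw": 0.56},{"dx": 0.38,"dy": 0.337,"dz": 0.32,"yaw": 0.037,"claw": 0.56},{"dx": 0.38,"dy": 0.337,"dz": 0.32,"yaw": 0.037,"claw": 0.56}]}}

```text
time: 37.78
tool_pos: [0.4189, 0.2568, 0.007]
tool_rot: [0.001, 0.411, 0.912, 0.001]
contact_force: [0.8, 0.6, 4.4]
gripper_width: 0.225
grasp_force: 17.9
```

>>> {"method": "send_rows", "body": {"increments": [{"dx": 0,"dy": 0,"dz": -0.02,"yaw": 0,"claw": 0.56},{"dx": 0,"dy": 0,"dz": -0.06,"yaw": 0,"claw": 0.56},{"dx": 0,"dy": 0,"dz": -0.11,"yaw": 0,"claw": 0.55},{"dx": 0,"dy": 0,"dz": -0.15,"yaw": 0,"claw": 0.54},{"dx": 0,"dy": 0,"dz": -0.16,"yaw": 0,"claw": 0.537},{"dx": 0,"dy": 0,"dz": -0.16,"yaw": 0,"claw": 0.536},{"dx": 0,"dy": 0,"dz": -0.16,"yaw": 0,"claw": 0.535},{"dx": 0,"dy": 0,"dz": -0.16,"yaw": 0,"claw": 0.535},{"dx": 0,"dy": 0,"dz": -0.16,"yaw": 0,"claw": 0.535},{"dx": 0,"dy": 0,"dz": -0.16,"yaw": 0,"claw": 0.535}]}}

```text
time: 39.02
tool_pos: [0.4176, 0.2563, 0.0856]
tool_rot: [-0.0, 0.411, 0.912, -0.0]
contact_force: [-0.5, 0.0, -1.3]
gripper_width: 0.233
grasp_force: 1.5
```

```bash
cat >> h.py <<'E'
def grid(f,dy=(-4,32)):
    s=cv2.imread('pics/'+f);u=proj('scene',manip.state()['tool_pos'])[0].astype(int);print('x0',u[0]-22)
    for y in range(u[1]+dy[0],u[1]+dy[1],2): print(y,*['%3d'%v for v in s[y,u[0]-22:u[0]+24:2,1]])
E
python3 - <<'E'
from h import *
st();snap('scene','a1s.png');pred(manip.state()['tool_pos'],Ls=(80,87),phis=(-30,-15,0));grid('a1s.png')
E
```

```text
t 39.0 p [0.4176 0.2563 0.0856] a 2.295 F [-0.5  0.  -1.3] w 0.233 g 1.5 j6 -0.33
80 -30 [[423, 149], [437, 146], [443, 162], [430, 164]]
80 -15 [[421, 148], [435, 148], [436, 164], [422, 164]]
80 0 [[419, 147], [433, 149], [428, 164], [415, 162]]
87 -30 [[424, 151], [437, 148], [444, 163], [431, 166]]
87 -15 [[421, 150], [435, 150], [436, 165], [423, 166]]
87 0 [[419, 148], [432, 151], [427, 166], [414, 164]]
x0 404
139 223 223 224 226 223 225 225 223 169  52  39  88  78  93  37  31  36  33  34  91 183 206 162
141 148 165 178 188 211 221 222 226 215  88  52  65  82  96  36  44  34  86 179 210 162 163 162
143 124 120 116 116 119 125 137 161 184 146  54  54  88  77  37  42 184 223 199 158 162 163 163
145 119 119 119 116 118 124 120 146 148 145 107  56 102  52  41  58 184 161 159 158 159 157 161
147 123 123 119 115 122 122 121 124 148 157 163 155 110 116 198 166  89  84  92 106 119 128 138
149 116 117 120 121 120 119 122 127 125 155 169 176 201 220 223 200  89  86  88  90  88  86  86
151 122 120 118 117 116 121 130 137 125 127 156 206 211 183 168 130  87  84  88  89  86  87  86
153 119
[... 348 characters left out ...]
  86  83  88  87  85  86  87
161  94  85  85  86  86  96 123 131 132 143 161 163 164 151 116  92  84  85  86  85  85  83  84
163  81  86  85  85  87  87 100 126 130 153 161 162 155 127 121  98  86  87  86  87  89  86  87
165  82  86  87  83  87  85  85 103 130 160 175 129 120 118 123 122  97  86  86  86  87  86  86
167  85  87  84  87  86  83  85  88 104 105 114 125 120 120 123 122  94  86  88  87  88  87  86
169  86  90  88  87  90  88  84 112 122 119 115 116 119 122 121 123 119  87  86  85  84  82  85
171  86  85  85  86  98 113 115 119 119 120 120 119 121 122 117 118 118 112  85  84  86  84  82
173 119 115 120 118 116 116 119 124 120 120 116 118 122 125 123 121 121 119 119 110  85  83  85
```

A hangs plumb too. I'll tighten the grip and carry it.

```bash
python3 - <<'E'
from h import *
z0=manip.state()['tool_pos'][2]+.019
for L in(70,75,80,85): print(L,proj('scene',[.443,.2563,z0-L/1e3]).round(1))
print(delta(.65,.108,.15,1.541))
E
```

```text
70 [[422.  162.8]]
75 [[421.6 164. ]]
80 [[421.2 165.2]]
85 [[420.9 166.3]]
[-0.53   0.151 -0.129  0.503]
```

>>> {"method": "send_rows", "body": {"increments": [{"dx": 0,"dy": 0,"dz": 0,"yaw": 0,"claw": 0.55},{"dx": 0,"dy": 0,"dz": 0,"yaw": 0,"claw": 0.58},{"dx": 0,"dy": 0,"dz": -0.03,"yaw": 0,"claw": 0.58},{"dx": 0,"dy": 0,"dz": -0.08,"yaw": 0,"claw": 0.58},{"dx": 0,"dy": 0,"dz": -0.13,"yaw": 0,"claw": 0.58},{"dx": 0,"dy": 0,"dz": -0.13,"yaw": 0,"claw": 0.58}]}}

```text
time: 39.83
tool_pos: [0.4196, 0.2571, 0.1544]
tool_rot: [0.002, 0.411, 0.912, 0.002]
contact_force: [0.7, 0.0, -1.2]
gripper_width: 0.217
grasp_force: 29.0
```

>>> {"method": "send_rows", "body": {"increments": [{"dx": -0.03,"dy": 0.01,"dz": 0,"yaw": 0.03,"claw": 0.58},{"dx": -0.08,"dy": 0.02,"dz": 0,"yaw": 0.08,"claw": 0.58},{"dx": -0.15,"dy": 0.04,"dz": 0,"yaw": 0.15,"claw": 0.58},{"dx": -0.22,"dy": 0.06,"dz": 0,"yaw": 0.22,"claw": 0.58},{"dx": -0.29,"dy": 0.08,"dz": 0,"yaw": 0.29,"claw": 0.58},{"dx": -0.36,"dy": 0.1,"dz": 0,"yaw": 0.36,"claw": 0.58},{"dx": -0.43,"dy": 0.12,"dz": 0,"yaw": 0.43,"claw": 0.58},{"dx": -0.48,"dy": 0.14,"dz": 0,"yaw": 0.48,"claw": 0.58},{"dx": -0.51,"dy": 0.15,"dz": 0,"yaw": 0.503,"claw": 0.58},{"dx": -0.53,"dy": 0.153,"dz": 0,"yaw": 0.503,"claw": 0.58},{"dx": -0.53,"dy": 0.153,"dz": 0.03,"yaw": 0.503,"claw": 0.58},{"dx": -0.53,"dy": 0.153,"dz": 0.07,"yaw": 0.503,"claw": 0.58},{"dx": -0.53,"dy": 0.153,"dz": 0.1,"yaw": 0.503,"claw": 0.58},{"dx": -0.53,"dy": 0.153,"dz": 0.11,"yaw": 0.503,"claw": 0.58},{"dx": -0.53,"dy": 0.153,"dz": 0.11,"yaw": 0.503,"claw": 0.58}]}}

```text
time: 41.7
tool_pos: [0.6501, 0.1087, 0.0951]
tool_rot: [-0.0, 0.718, 0.697, -0.0]
contact_force: [-0.1, -0.3, -0.5]
gripper_width: 0.219
grasp_force: 29.0
```

```bash
python3 - <<'E'
from h import *
st();snap('scene','a2s.png');pred(manip.state()['tool_pos'],Ls=(80,87),phis=(-10,0,10));grid('a2s.png',(0,26))
E
```

```text
t 41.7 p [0.6501 0.1087 0.0951] a 1.541 F [-0.1 -0.3 -0.5] w 0.219 g 29.0 j6 0.08
80 -10 [[350, 206], [365, 208], [367, 223], [353, 221]]
80 0 [[348, 206], [364, 208], [362, 223], [347, 220]]
80 10 [[347, 204], [362, 209], [356, 222], [342, 218]]
87 -10 [[350, 208], [365, 210], [368, 224], [353, 223]]
87 0 [[348, 207], [364, 210], [362, 224], [347, 221]]
87 10 [[346, 206], [361, 210], [355, 223], [341, 219]]
x0 335
200 206 228 220 227 191 125 128  75  30  60  68  44  42  47 191 221 127 128 119 122 121 123 129
202 147 146 154 168 174 208 224 214  57  53  41  34  34  48 234 230 132 129 129 118 122 125 125
204 142 143 146 149 145 149 145 155 155  60  38  38  42 113 237 236 125 126 126 124 124 127 127
206 141 141 142 141 141 143 145 135 165 123  65  35  63 205 237 227 223 217 192 149 120 123 127
208 194 185 185 186 140 141 140 138 171 167 176 203 216 230 231 176 150 165 164 205 225 217 223
210 195 194 193 194 196 195 193 137 150 153 171 198 216 225 230 165 148 149 152 152 149 151 165
212 197 196 196 194 195 195 193 142 149 149 150 149 150 158 176 138 139 138 140 142 146 150 150
214 197 196 198 200 197 195 195 145 148 148 149 150 150 149 178 186 184 186 140 139 139 140 139
216 149 136 139 138 138 137 138 149 147 149 148 149 149 149 188 194 195 195 196 190 187 186 138
218 137 141 138 135 136 137 138 150 147 148 149 148 149 150 197 194 196 195 194 194 195 195 196
220 139 136 137 135 136 139 128 146 147 147 147 148 149 150 192 196 197 197 196 195 196 197 197
222 140 139 139 140 140 138 137 135 163 148 148 148 148 159 196 198 199 199 197 195 197 199 197
224 142 140 139 140 139 139 139 139 139 138 140 176 158 196 195 197 196 194 196 198 201 201 196
```

Plumb (left edge constant at column 349, bottom at row 222). I'll lower gently with a light grip.

>>> {"method": "send_rows", "body": {"increments": [{"dx": 0,"dy": 0,"dz": 0.008,"yaw": 0,"claw": 0.58},{"dx": 0,"dy": 0,"dz": 0.014,"yaw": 0,"claw": 0.57},{"dx": 0,"dy": 0,"dz": 0.014,"yaw": 0,"claw": 0.56}]}}

```text
time: 42.12
tool_pos: [0.6504, 0.1085, 0.0886]
tool_rot: [-0.0, 0.718, 0.696, -0.0]
contact_force: [-0.1, -0.3, -1.3]
gripper_width: 0.219
grasp_force: 21.1
```

>>> {"method": "send_rows", "body": {"increments": [{"dx": 0,"dy": 0,"dz": 0.006,"yaw": 0,"claw": 0.545},{"dx": 0,"dy": 0,"dz": 0.006,"yaw": 0,"claw": 0.54}]}}

```text
time: 42.38
tool_pos: [0.6504, 0.1086, 0.0854]
tool_rot: [-0.0, 0.718, 0.696, -0.0]
contact_force: [-0.7, 0.1, -1.9]
gripper_width: 0.231
grasp_force: 4.7
```

>>> {"method": "send_rows", "body": {"increments": [{"dx": 0,"dy": 0,"dz": 0.006,"yaw": 0,"claw": 0.537},{"dx": 0,"dy": 0,"dz": 0.006,"yaw": 0,"claw": 0.537}]}}

```text
time: 42.62
tool_pos: [0.6511, 0.1084, 0.0837]
tool_rot: [0.0, 0.718, 0.696, 0.0]
contact_force: [-0.5, -0.6, 3.0]
gripper_width: 0.229
grasp_force: 3.2
```

>>> {"method": "send_rows", "body": {"increments": [{"dx": 0,"dy": 0,"dz": 0,"yaw": 0,"claw": 0.5},{"dx": 0,"dy": 0,"dz": 0,"yaw": 0,"claw": 0.4},{"dx": 0,"dy": 0,"dz": 0,"yaw": 0,"claw": 0.3},{"dx": 0,"dy": 0,"dz": -0.02,"yaw": 0,"claw": 0.2},{"dx": 0,"dy": 0,"dz": -0.07,"yaw": 0,"claw": 0.1},{"dx": 0,"dy": 0,"dz": -0.13,"yaw": 0,"claw": 0.1},{"dx": 0,"dy": 0,"dz": -0.2,"yaw": 0,"claw": 0.1},{"dx": 0,"dy": -0.1,"dz": -0.2,"yaw": 0,"claw": 0.1},{"dx": 0,"dy": -0.2,"dz": -0.2,"yaw": 0.1,"claw": 0.1},{"dx": 0,"dy": -0.3,"dz": -0.2,"yaw": 0.2,"claw": 0.1},{"dx": 0,"dy": -0.4,"dz": -0.2,"yaw": 0.3,"claw": 0.1},{"dx": 0,"dy": -0.4,"dz": -0.2,"yaw": 0.4,"claw": 0.1}]}}

```text
time: 44.12
tool_pos: [0.4477, 0.1148, 0.1825]
tool_rot: [-0.0, 0.892, 0.451, -0.0]
contact_force: [0.2, 0.1, -0.7]
gripper_width: 0.449
grasp_force: 0.0
```

```bash
python3 - <<'E'
from h import *
look();s=snap('scene','s9.png');o=cv2.imread('pics/s3.png')[:,:,::-1]
# image shift of handle region between the two pictures, and of the fixed housing as control
def sh(b):
    y0,y1,x0,x1=b;g=lambda i:np.float32(cv2.cvtColor(np.ascontiguousarray(i[y0:y1,x0:x1]),cv2.COLOR_RGB2GRAY))
    w=cv2.createHanningWindow((x1-x0,y1-y0),cv2.CV_32F);return cv2.phaseCorrelate(g(o),g(s),w)
print('handle',sh((172,204,310,362)),'housing',sh((220,300,235,390)))
a=proj('scene',[[.5495,.0355,.03],[.5535,.0355,.03]]);print('4mm =',a[1]-a[0])
E
```

```text
t 44.1 p [0.4477 0.1148 0.1825] a 0.937 F [ 0.2  0.1 -0.7] w 0.449 g 0.0 j6 0.72
scene cap z.022 [0.4627 0.1113] z.10 [0.5299 0.1149] 43
scene cap z.022 [ 0.6056 -0.0967] z.10 [ 0.6588 -0.0728] 70
scene cap z.022 [0.6055 0.0009] z.10 [0.6588 0.0153] 73
scene cap z.022 [0.6025 0.1053] z.10 [0.656  0.1095] 70
top cap z.022 [0.6759 0.0113] z.10 [0.6528 0.0132] 42
top cap z.022 [ 0.6761 -0.0856] z.10 [ 0.653  -0.0749] 46
top cap z.022 [0.6726 0.1156] z.10 [0.6498 0.108 ] 41
  white (array([783.5, 495.5]), 81.0, 28.8, 0.3) 354
  white (array([699.8,  30.2]), 349.0, 255.5, 90.6) 10255
  white (array([ 736.2, -483.4]), 202.6, 27.3, 173.4) 591
  white (array([712.3, 296.9]), 34.7, 32.5, 3.6) 179
  white (array([ 718.6, -293.8]), 36.1, 32.2, 90.6) 179
  white (array([556. , 319.1]), 167.7, 108.1, 95.7) 2085
  white (array([442.9,  10.7]), 34.0, 33.9, 134.9) 220
handle ((-0.5392843569465846, 1.383470412602117), 0.7593701227947518) housing ((-0.005454827119962147, -0.018030565116461617), 0.9724856804311276)
4mm = [-0.30964581  1.15707004]
```

View pics/s9.png

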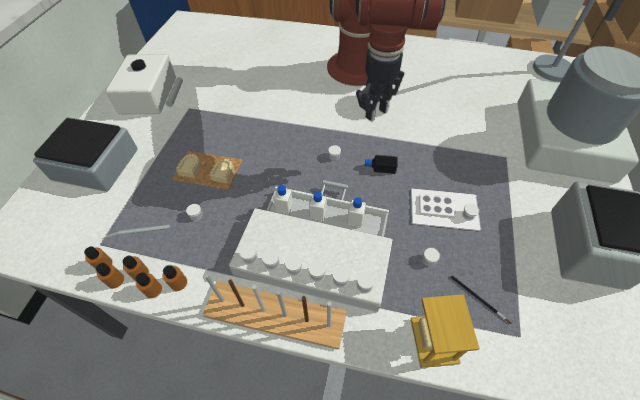

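All three bottles stand upright on the tray, at (282,200), (317,208) and (357,212). The tray has crept in by about 4–5 mm, so I'll gently re-pull it to its stop.

```bash
python3 - <<'E'
from h import *
print(delta(.579,.0355,.1,-.03),delta(.579,.0355,.018,-.03))
E
```

```text
[0.022 0.3   0.168 0.649] [0.022 0.3   0.332 0.649]
```

>>> {"method": "send_rows", "body": {"increments": [{"dx": 0,"dy": 0,"dz": 0,"yaw": 0.11,"claw": 1},{"dx": 0,"dy": 0.04,"dz": 0,"yaw": 0.22,"claw": 1},{"dx": 0.005,"dy": 0.1,"dz": 0,"yaw": 0.33,"claw": 1},{"dx": 0.01,"dy": 0.18,"dz": 0,"yaw": 0.44,"claw": 1},{"dx": 0.02,"dy": 0.26,"dz": 0,"yaw": 0.55,"claw": 1},{"dx": 0.022,"dy": 0.3,"dz": 0,"yaw": 0.649,"claw": 1},{"dx": 0.022,"dy": 0.3,"dz": 0.05,"yaw": 0.649,"claw": 1},{"dx": 0.022,"dy": 0.3,"dz": 0.11,"yaw": 0.649,"claw": 1},{"dx": 0.022,"dy": 0.3,"dz": 0.17,"yaw": 0.649,"claw": 1},{"dx": 0.022,"dy": 0.3,"dz": 0.2,"yaw": 0.649,"claw": 1},{"dx": 0.022,"dy": 0.3,"dz": 0.2,"yaw": 0.649,"claw": 1}]}}

```text
time: 45.65
tool_pos: [0.578, 0.035, 0.0817]
tool_rot: [-0.0, 1.0, -0.016, -0.001]
contact_force: [0.3, 0.5, 0.4]
gripper_width: -0.003
grasp_force: 0.0
```

```bash
python3 - <<'E'
from h import *
st();print(delta(.579,.0355,.018,-.03))
E
```

```text
t 45.6 p [0.578  0.035  0.0817] a -0.032 F [0.3 0.5 0.4] w -0.003 g 0.0 j6 1.53
[ 0.002 -0.001  0.127 -0.001]
```

>>> {"method": "send_rows", "body": {"increments": [{"dx": 0.002,"dy": 0,"dz": 0.04,"yaw": 0,"claw": 1},{"dx": 0.002,"dy": 0,"dz": 0.08,"yaw": 0,"claw": 1},{"dx": 0.002,"dy": 0,"dz": 0.11,"yaw": 0,"claw": 1},{"dx": 0.002,"dy": 0,"dz": 0.126,"yaw": 0,"claw": 1},{"dx": 0.002,"dy": 0,"dz": 0.126,"yaw": 0,"claw": 1}]}}

```text
time: 46.28
tool_pos: [0.5788, 0.0351, 0.0189]
tool_rot: [-0.0, 1.0, -0.016, -0.001]
contact_force: [-0.1, 0.5, 0.9]
gripper_width: -0.0
grasp_force: 0.0
```

>>> {"method": "send_rows", "body": {"increments": [{"dx": -0.004,"dy": 0,"dz": 0,"yaw": 0,"claw": 1},{"dx": -0.008,"dy": 0,"dz": 0,"yaw": 0,"claw": 1},{"dx": -0.012,"dy": 0,"dz": 0,"yaw": 0,"claw": 1},{"dx": -0.016,"dy": 0,"dz": 0,"yaw": 0,"claw": 1},{"dx": -0.02,"dy": 0,"dz": 0,"yaw": 0,"claw": 1},{"dx": -0.022,"dy": 0,"dz": 0,"yaw": 0,"claw": 1},{"dx": -0.022,"dy": 0,"dz": 0,"yaw": 0,"claw": 1}]}}

```text
time: 47.15
tool_pos: [0.5715, 0.0353, 0.0211]
tool_rot: [0.0, 1.0, -0.016, 0.004]
contact_force: [8.2, -0.4, -7.8]
gripper_width: -0.002
grasp_force: 4.6
```

>>> {"method": "send_rows", "body": {"increments": [{"dx": -0.003,"dy": 0,"dz": 0,"yaw": 0,"claw": 1},{"dx": -0.006,"dy": 0,"dz": 0,"yaw": 0,"claw": 1},{"dx": -0.006,"dy": 0,"dz": 0,"yaw": 0,"claw": 1}]}}

```text
time: 47.52
tool_pos: [0.5701, 0.0353, 0.0214]
tool_rot: [0.0, 1.0, -0.017, 0.007]
contact_force: [14.4, -0.6, -11.5]
gripper_width: -0.004
grasp_force: 7.1
```

>>> {"method": "send_rows", "body": {"increments": [{"dx": -0.004,"dy": 0,"dz": 0,"yaw": 0,"claw": 1},{"dx": -0.004,"dy": 0,"dz": 0,"yaw": 0,"claw": 1}]}}

```text
time: 47.78
tool_pos: [0.5701, 0.0353, 0.0216]
tool_rot: [0.0, 1.0, -0.017, 0.009]
contact_force: [20.8, -0.2, -16.9]
gripper_width: 0.003
grasp_force: 10.3
```

At the stop. I'll unhook and retreat.

>>> {"method": "send_rows", "body": {"increments": [{"dx": 0.01,"dy": 0,"dz": 0,"yaw": 0,"claw": 1},{"dx": 0.022,"dy": 0,"dz": 0,"yaw": 0,"claw": 1},{"dx": 0.022,"dy": 0,"dz": 0,"yaw": 0,"claw": 1},{"dx": 0.022,"dy": 0,"dz": -0.05,"yaw": 0,"claw": 1},{"dx": 0.022,"dy": 0,"dz": -0.12,"yaw": 0,"claw": 1},{"dx": 0.022,"dy": 0,"dz": -0.2,"yaw": 0,"claw": 1},{"dx": -0.05,"dy": 0,"dz": -0.3,"yaw": 0,"claw": 1},{"dx": -0.15,"dy": 0,"dz": -0.35,"yaw": 0,"claw": 1},{"dx": -0.2,"dy": 0,"dz": -0.38,"yaw": 0,"claw": 1},{"dx": -0.2,"dy": 0,"dz": -0.38,"yaw": 0,"claw": 1},{"dx": -0.2,"dy": 0,"dz": -0.38,"yaw": 0,"claw": 1}]}}

```text
time: 49.15
tool_pos: [0.4635, 0.0388, 0.2092]
tool_rot: [-0.0, 1.0, -0.016, -0.0]
contact_force: [0.8, 0.1, -0.6]
gripper_width: -0.002
grasp_force: 0.0
```

```bash
python3 - <<'E'
from h import *
look();s=snap('scene','s10.png');o=cv2.imread('pics/s3.png')[:,:,::-1]
def sh(b):
    y0,y1,x0,x1=b;g=lambda i:np.float32(cv2.cvtColor(np.ascontiguousarray(i[y0:y1,x0:x1]),cv2.COLOR_RGB2GRAY))
    w=cv2.createHanningWindow((x1-x0,y1-y0),cv2.CV_32F);return cv2.phaseCorrelate(g(o),g(s),w)
print('handle',sh((172,204,310,362)),'pad',sh((145,192,165,248)))
E
```

```text
t 49.1 p [0.4635 0.0388 0.2092] a -0.033 F [ 0.8  0.1 -0.6] w -0.002 g 0.0 j6 1.53
scene cap z.022 [0.4627 0.1113] z.10 [0.5299 0.1149] 43
scene cap z.022 [ 0.5981 -0.096 ] z.10 [ 0.6521 -0.0722] 69
scene cap z.022 [0.5971 0.0006] z.10 [0.6512 0.015 ] 66
scene cap z.022 [0.594  0.1052] z.10 [0.6484 0.1094] 70
top cap z.022 [0.6671 0.0118] z.10 [0.6448 0.0137] 40
top cap z.022 [ 0.6676 -0.0854] z.10 [ 0.6453 -0.0748] 48
top cap z.022 [0.664  0.1158] z.10 [0.642  0.1083] 41
  white (array([783.5, 495.5]), 81.0, 28.8, 0.3) 353
  white (array([721.2,  32.8]), 345.4, 225.7, 88.5) 9959
  white (array([ 784.3, -489.2]), 105.5, 27.3, 173.6) 404
  white (array([712.3, 296.9]), 34.7, 32.5, 3.6) 178
  white (array([ 718.6, -293.8]), 36.1, 32.2, 90.6) 178
  white (array([556. , 319.1]), 167.7, 108.2, 95.7) 3121
handle ((0.05924969312595607, -0.16281053908015863), 0.7031645777600782) pad ((0.8982712350414204, 0.5447732323602388), 0.20385361070986147)
```

```bash
python3 -c "
from plant import manip
print(manip.job_done())"
```

```text
the job is handed in; nothing more can be done
None
```

I handed in the job with both plaster models upright on the cork pad, the tray pulled fully out to its stop, and all three bottles standing upright on it; the judge returned no result.

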